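# Count the fallen primer tins on the bench scale

## Task

Book the toppled primer tins in on the bench scale: fold the console's display up until it stands upright, then press the round key (wake) and the long bar key (zero) while the weighing platform is empty. Next stand every tin from the bench upright, cap up, on the platform, let go, press the square key (count) and then the plus-shaped key (store), and finally fold the display down flat over the keys again. Press one key at a time, all the way down and in that order, leave the tins standing on the platform, and leave the other things on the bench where they are.

Things in the scene. Friction and masses are not known exactly. Their poses are not given: they have to be found in the camera images.
- scale: low bench scale, fixed: stainless weighing plate 240 mm square, top 30 mm above the bench. Origin: centre of its underside, on the bench; x away from the robot
- console: grey console beside the scale, fixed: 170 mm (its x) by 210 mm (its y), 40 mm high, with a row of four white keys near its front (robot) side, 46 mm apart; from left (+y) to right: plus, round, square, bar. Origin: centre of its underside; x points from front to back. The display is hinged along its back and starts partly folded over the keys
- display (a joint): tilt of the display about its hinge: 0 = lying flat over the keys, pi/2 = upright, up to 2.2 rad = leaning back; stiff hinge (0.3 N m) that stays where it is left. Upright means 1.40 to 1.74 rad, folded down means below 0.15 (it then clears the keys). Starts at 0.5 to 0.9
- display_edge (a point): middle of the display's free edge (panel 160 mm wide along the console's y, 14 mm thick, its free edge 120 mm from the hinge line)
- display_hinge (a point): middle of the hinge line (parallel to the console's y), 64 mm above the bench, 60 mm behind the console's origin and 105 mm behind the row of keys
- key_round (a joint): round (30 mm dia) spring key of the console, white plastic, second from the left; wake, pressed first. Joint value 0 = up, 0.006 = fully down (m); starts to move at 1.5 N, fully down at 5 N, springs back; it counts as pressed beyond 0.004
- key_bar (a joint): long bar-shaped (38 x 15 mm, long from front to back) spring key of the console, white plastic, rightmost; zero, pressed second. Joint value 0 = up, 0.006 = fully down (m); starts to move at 1.5 N, fully down at 5 N, springs back; it counts as pressed beyond 0.004
- key_square (a joint): square (28 mm) spring key of the console, white plastic, third from the left; count, pressed third, after the tins are on. Joint value 0 = up, 0.006 = fully down (m); starts to move at 1.5 N, fully down at 5 N, springs back; it counts as pressed beyond 0.004
- key_plus (a joint): plus-shaped (34 mm) spring key of the console, white plastic, leftmost; store, pressed last. Joint value 0 = up, 0.006 = fully down (m); starts to move at 1.5 N, fully down at 5 N, springs back; it counts as pressed beyond 0.004
- key_round_top (a point): centre of the round key's top face, 54 mm above the bench when up
- key_bar_top (a point): centre of the bar key's top face, 54 mm above the bench when up
- key_square_top (a point): centre of the square key's top face, 54 mm above the bench when up
- key_plus_top (a point): centre of the plus key's top face, 54 mm above the bench when up
- tin_a: one of up to three identical primer tins (None if absent): square aluminium tin 44 x 44 mm, 84 mm tall, paper band, black cap on top (24 mm dia, 16 mm high), 0.25 to 0.5 kg. Origin: centre of its underside; own z runs from underside to cap. Starts lying on its side on the bench, cap roughly towards the robot (within about 40 degrees)
- tin_b: one of up to three identical primer tins (None if absent): square aluminium tin 44 x 44 mm, 84 mm tall, paper band, black cap on top (24 mm dia, 16 mm high), 0.25 to 0.5 kg. Origin: centre of its underside; own z runs from underside to cap. Starts lying on its side on the bench, cap roughly towards the robot (within about 40 degrees)
- tin_c: one of up to three identical primer tins (None if absent): square aluminium tin 44 x 44 mm, 84 mm tall, paper band, black cap on top (24 mm dia, 16 mm high), 0.25 to 0.5 kg. Origin: centre of its underside; own z runs from underside to cap. Starts lying on its side on the bench, cap roughly towards the robot (within about 40 degrees)
- phone: phone lying flat, 75 x 150 x 9 mm; a bystander, not to be moved
- tape_roll: roll of black tape lying flat, 100 mm dia, 48 mm high; a bystander, not to be moved
- tape_measure: yellow tape measure, 70 x 42 mm, 65 mm high; a bystander, not to be moved
- knife: yellow utility knife lying flat, 150 x 28 x 16 mm; a bystander, not to be moved
- battery: black and red tool battery, 115 x 75 mm, 67 mm high; a bystander, not to be moved
- screwdriver: screwdriver lying flat, 200 mm long; a bystander, not to be moved
Mind the look-alikes: they are no part of the job. What is shaped like the tin_c but orange is not meant.

How it is judged:
By the outcome, as a careful person would: the job done as asked, in the order asked, and still so for the second after the job is handed in, with the robot touching nothing.
Of tin_a, tin_b, tin_c only 2 to 3 are there at a start; the rules pass over those that are not, and their reading is None.
At some moment in a run one of tin_a, tin_b, tin_c may be knocked a few centimetres aside while the robot is not near it.
Once in a run the grip may slacken for a moment while it holds something.
It also fails if it takes over 210 s, if anything falls off the work surface, if the arm or the gripper's body presses on something with over 40 N, if the wrist force passes 120 N, or if a joint passes its speed limit or range.

## Robot

A 6-joint arm with a two-finger parallel gripper is mounted at the origin on the work surface. World frame = base frame: x ahead of the robot, y to its left, z up, the work surface at z = 0. Lengths are in mm, angles in degrees, forces in N, time in s.
With the tool pointing down it reaches from about 350 to 850 mm from the base axis. Payload 8.1 kg.
Tool frame: the origin (TCP) lies on the centre line of the jaws, within the pads' length; the fingertips stand 14 mm ahead of it and the grasp point (between the pads) lies 5 mm behind it; z points along the fingers, y is the line along which they close (so a half turn about z gives the same grasp; the last joint's range is limited). The gripper opens to 85 mm and grips with 20 to 120 N. Pads are 22 mm wide; open, the fingers measure 114 mm over their backs; the gripper's body (76 mm by 85 mm) begins 54 mm behind the grasp point. The pads swing forward as they close: fully open they stand 13 mm farther back than shut.
Start: joints at [63.805, 7.471, 85.268, -0, 87.261, -4.893], TCP at [217.955, 559.018, 245.292] pointing down, gripper open.
Joint ranges: [-169.43, 169.43], [-51.17, 129.36], [1.28, 143.12], [-76.62, 256.62], [0, 156.53], [-152.29, 152.29]. Speed limits (degrees/s): [136.94, 136.94, 159.86, 180, 180, 180].

## Interface

Orientations are given as [roll, pitch, yaw] about the fixed x, y, z axes, in that order (R = Rz(yaw) Ry(pitch) Rx(roll)).
In Python, from bench import sense, snapshot, camera_info, hand_in gives the robot as it stands. The module is installed in compiled form; this text tells all that it offers.
- The arm moves only by the tool apply_moves, never from a script. Its argument "deltas" is a list of rows, each a list of 7 numbers: the shift along the tool's x, y, z scaled (see below), then the turn, a rotation vector about the tool's x, y, z scaled (see below), then the opening, from 0 (shut) to 1 (fully open). In form: [[dx, dy, dz, ax, ay, az, claw], ...]. A call has 1 to 8 rows; each row shifts and turns the commanded pose from where the row before left it, along the tool's axes as they then stand; what a row does not reach is not made up. The controller multiplies each number of a shift by 0.03 m and each number of a turn by 0.08 rad. A row lasts 1/8 s, in which the tool goes at most 62.5 mm and 10.7 degrees, less where a joint would pass 70% of its speed; a pose out of reach is approached as far as the arm can. A call with a number of a shift or a turn outside -1 to 1 is refused whole. A call with a gripper value outside its range is refused whole. The fingers move at their own pace and stop on an object; "grip_force" is the grip in N (left out, the last holds). Time passes only in rows, so rows that do not move let the fingers close. It gives the time, the measured TCP pose, the force, the opening and the grip force at its end, in the units of the state.
- sense(): the state, without advancing time (a new reading comes with each control period).
- snapshot(name): name is "side" or "top"; returns the picture (420x560x3 uint8, red, green, blue); there is no depth.
- camera_info(name): a dict with "vertical_fov" (degrees; the focal length in pixels is half the picture's height over the tangent of half this angle, whatever the lens; pixels are square), "cx", "cy" (the principal point, pixels), "k1" (the pictures are not rectified: a ray, as slopes to the right and down, at radius r is drawn at 1 + k1 r^2 times it, then the intrinsics apply), "origin" and "rotation" of the camera in the world. Camera axes: x right, y up, looking along -z (the intrinsics and any distortion apply to the point x, -y, -z); pixel columns grow to the right and rows downward; lengths in mm; the calibration is good to about 2 mm. A picture is of the moment at which its call begins. camera_info takes no time and is no camera call.
- hand_in(): hands the job in; it is judged then, once.
The state is a dict: "time": time; "joint_pos": joint angles; "qd": joint speeds; "joint_efforts": joint torques, N m; "tool_pos": TCP position; "tcp_rot": TCP orientation; "ft_force": force on the tool from outside, world axes, zero at the start; "wrist_torque": the same for the moment, N m; "finger_gap": finger opening in mm; "grip_force": force on a finger pad.
Only numpy, scipy, OpenCV 4.12 (cv2) and the standard library are available. Lean on these libraries where they do the work, as an engineer would, in place of code of your own. Each camera call takes 0.05 s, during which the arm holds its last target. There are 200 camera calls.

## Working session

There is one attempt and no reset: what is moved stays moved. The work goes in short steps, Python scripts to look and compute and a tool call to move; the robot and the scene stay as the last step left them, time stands still between calls to the robot, and variables do not carry over. Pictures are saved under pics/ and viewed, at most 14 in all, crops included, and the job is handed in when it is done.

Besides the shell and the picture viewer there is one more tool, called after "Call:" in YAML: its name, and indented under it one key for each argument. apply_moves: Moves the arm, as the interface text tells. Its arguments: {"type":"object","properties":{"deltas":{"type":"array"},"grip_force":{"type":"number"}},"required":["deltas"]}

```bash
mkdir -p pics; cat > h.py <<'E'
import numpy as np, cv2
from bench import sense, snapshot, camera_info, hand_in
def cam(n):
    c=camera_info(n); f=210/np.tan(np.radians(c['vertical_fov'])/2)
    return c,f,np.array(c['origin']),np.array(c['rotation']).reshape(3,3)
def ray(n,u,v):
    c,f,o,R=cam(n); d=np.array([(u-c['cx'])/f,(v-c['cy'])/f]); s=d.copy()
    for _ in range(30): s=d/(1+c['k1']*(s@s))
    r=R@np.array([s[0],-s[1],-1]); return o,r
def plane(n,u,v,z):
    o,r=ray(n,u,v); return o+r*(z-o[2])/r[2]
def proj(n,p):
    c,f,o,R=cam(n); q=R.T@(np.array(p)-o); s=np.array([q[0],-q[1]])/-q[2]
    s=s*(1+c['k1']*(s@s)); return s*f+[c['cx'],c['cy']]
def tri(a,b):
    o1,r1=ray(*a);o2,r2=ray(*b)
    A=np.stack([r1,-r2],1);t=np.linalg.lstsq(A,o2-o1,rcond=None)[0]
    p,q=o1+t[0]*r1,o2+t[1]*r2
    return (p+q)/2,np.linalg.norm(p-q)
def save(n,name,box=None,s=1):
    im=snapshot(n)
    if box: im=im[box[1]:box[3],box[0]:box[2]]
    im=cv2.resize(im,None,fx=s,fy=s,interpolation=cv2.INTER_CUBIC)
    cv2.imwrite('pics/'+name+'.png',im[:,:,::-1])
E
python3 - <<'E'
from h import *
save('top','top0',s=1.42);save('side','side0',s=1.42)
for n in('top','side'):print(camera_info(n))
print(sense())
E
```

```text
{'vertical_fov': 52.971056852236494, 'cx': 281.47278609497306, 'cy': 205.29993203935072, 'k1': 0.020257084963601506, 'origin': array([ 401.35417024,  -78.63078356, 1175.48473124]), 'rotation': array([ 7.94698224e+00, -5.32530482e-02, -8.98532618e+01])}
{'vertical_fov': 55.882890537582504, 'cx': 278.3849824246085, 'cy': 212.98786897628352, 'k1': 0.031483133445643796, 'origin': array([ 295.76478846, -638.7356939 ,  861.41643921]), 'rotation': array([ 38.94012243,   0.42583989, -26.13731797])}
{'time': 0.1, 'joint_pos': array([ 6.38049506e+01,  7.51263814e+00,  8.53238198e+01,  9.73394792e-05,
        8.72611175e+01, -4.89172643e+00]), 'qd': array([ 0.06601139, -0.11822253, -0.12400446, -0.04468808, -0.00531614,
        0.01068839]), 'joint_efforts': array([ 6.31968160e-04, -5.70947242e+01, -5.01944733e+01, -2.96569006e-04,
        8.04671872e-03, -1.86982300e-05]), 'tool_pos': array([217.73813029, 558.58731155, 244.3224691 ]), 'tcp_rot': array([-1.79902788e+02, -8.41742213e-03,  1.58696665e+02]), 'ft_force': array([-0.04795252, -0.64119988, -0.17031765]), 'wrist_torque': array([-0.01666323,  0.04914415,  0.00321011]), 'grip_force': 0.0, 'finger_gap': 85.35385535814633}
```

View pics/top0.png

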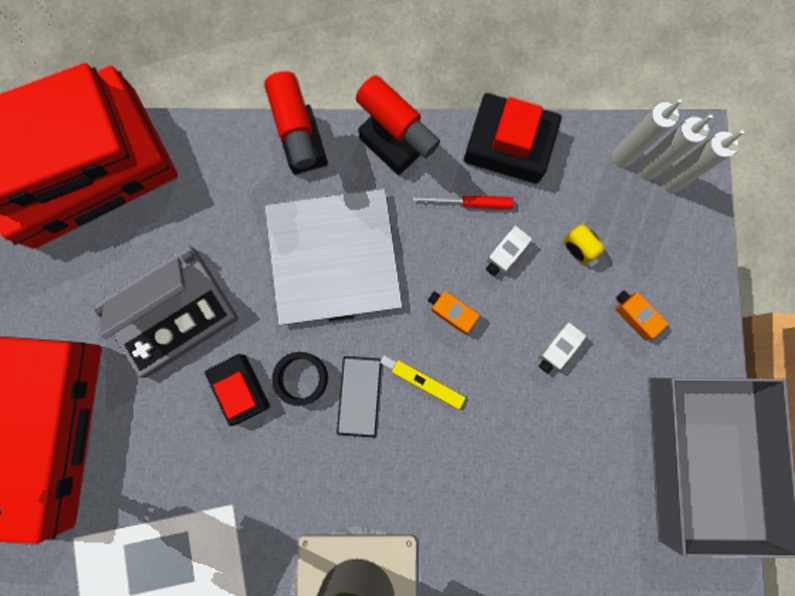

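View pics/side0.png

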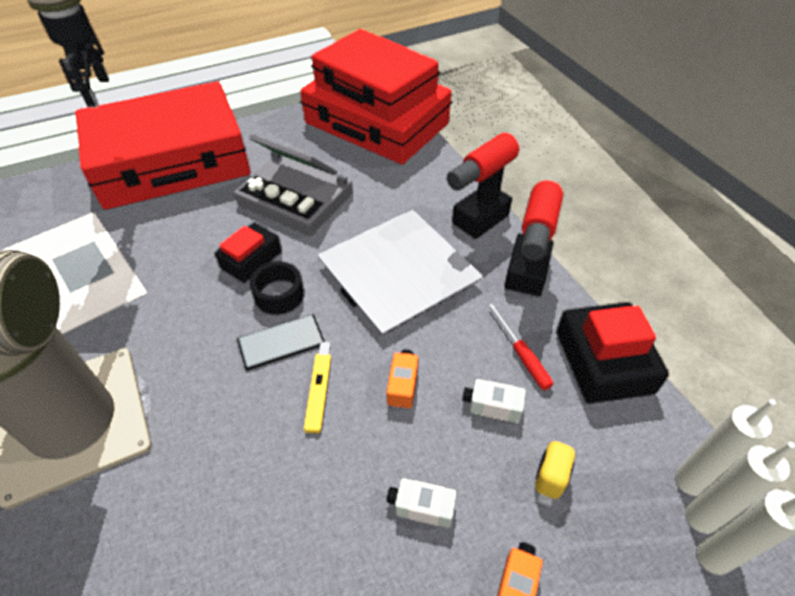

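The top view shows the grey console at about (170,310) with its key row running from plus (142,350) to bar (207,308). The plate is at (337,258). Two white tins lie at (510,250) and (563,347), caps to the lower left, and the two orange tins are decoys. Next I measure these.

```bash
sed -i 's/np.array(c\[.rotation.\]).reshape(3,3)/Rot.from_euler("xyz",c["rotation"],degrees=True).as_matrix()/; 1a from scipy.spatial.transform import Rotation as Rot' h.py
cat >> h.py <<'E'
def blobs(n,mask,amin):
    k,l,s,c=cv2.connectedComponentsWithStats(mask.astype(np.uint8))
    return [(c[i],s[i],l==i) for i in range(1,k) if s[i][4]>=amin]
def tins(z=44,verbose=1):
    im=snapshot('top').astype(int); out=[]
    mx,mn=im.max(2),im.min(2)
    w=(mn>150)&(mx-mn<40)
    w=cv2.morphologyEx(w.astype(np.uint8),cv2.MORPH_CLOSE,np.ones((9,9)))
    for c,s,m in blobs('top',w,250):
        x,y=c
        if not(300<x<470 and 130<y<300) or s[4]>1500: continue
        cn=max(cv2.findContours(m.astype(np.uint8),0,2)[0],key=len)
        r=cv2.minAreaRect(cn); 
        box=np.array([plane('top',*p,z)[:2] for p in cv2.boxPoints(r)])
        e=[box[1]-box[0],box[2]-box[1]]; L=max(e,key=np.linalg.norm); L=L/np.linalg.norm(L)
        ctr=box.mean(0)
        ds=[]
        for sg in(1,-1):
            u,v=proj('top',[*(ctr+sg*L*50),22]); u,v=int(round(u)),int(round(v))
            ds.append(im[v-2:v+3,u-2:u+3].mean())
        cap=L if ds[0]<ds[1] else -L
        out.append((ctr,cap,[np.linalg.norm(q) for q in e]))
        if verbose: print('tin px',c.round(1),'ctr',ctr.round(1),'capdir',np.degrees(np.arctan2(cap[1],cap[0])).round(1),'size',np.round(out[-1][2],1),'caplum',np.round(ds))
    return out
E
python3 - <<'E'
from h import *
tins()
im=snapshot('top').astype(int); mn=im.min(2)
# keys
m=(mn>130)
for c,s,_ in blobs('top',m,20):
    if 80<c[0]<165 and 195<c[1]<260: print('key',c.round(1),s[4],plane('top',*c,54).round(1))
p=cv2.morphologyEx(((mn>150)).astype(np.uint8),cv2.MORPH_OPEN,np.ones((9,9)))
for c,s,mm in blobs('top',p,3000):
    if c[1]<250:
        cn=max(cv2.findContours(mm.astype(np.uint8),0,2)[0],key=len)
        print('plate',c,[plane('top',*q,30)[:2].round(0) for q in cv2.boxPoints(cv2.minAreaRect(cn))])
t=snapshot('top')[160:280,55:185];s=snapshot('side')[80:180,150:260]
t=cv2.resize(t,None,fx=3.2,fy=3.2,interpolation=2);s=cv2.resize(s,None,fx=3.6,fy=3.6,interpolation=2)
o=np.zeros((390,800,3),np.uint8);o[:t.shape[0],:t.shape[1]]=t;o[:s.shape[0],416:416+s.shape[1]]=s[:, :384]
cv2.imwrite('pics/cons.png',o[:,:,::-1])
E
```

```text
tin px [359.1 174. ] ctr [ 646.4 -291.7] capdir 140.2 size [83.  44.1] caplum [156.  28.]
tin px [397.  242.9] ctr [ 459.  -388.6] capdir 140.3 size [83.4 43.9] caplum [147.  32.]
key [144.3 217.2] 72 [524.8 286.7  54. ]
key [129.6 226.9] 102 [498.9 324.5  54. ]
key [114.3 236.4] 86 [473.6 363.5  54. ]
key [ 99.2 245.9] 93 [448.4 401.6  54. ]
key [149.3 252.6] 21 [431.  269.2  54. ]
plate [233.20929573 181.59430353] [array([733., 193.]), array([770., -48.]), array([532., -82.]), array([498., 153.])]
```

View pics/cons.png

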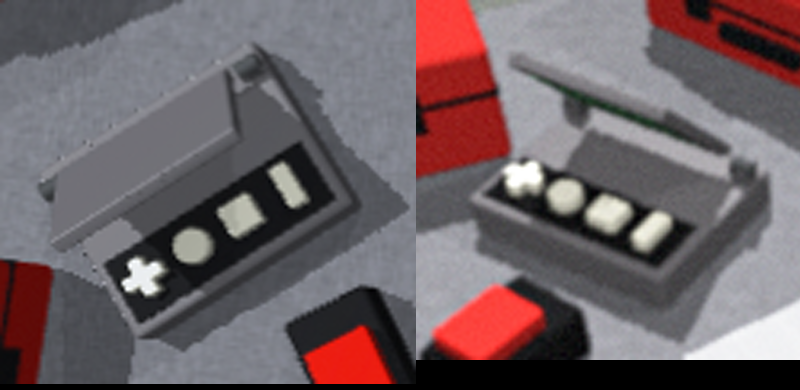

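The crop confirms four keys in a clear row, with the display's free edge running from about (60,245) to (238,135) in the left panel. Now its tilt.

```bash
cat >> h.py <<'E'
CX=np.array([.833,.554,0]);CY=np.array([-.554,.833,0]);HINGE=np.array([573.9,402.3,64])
def con(x,y,z): # console coords: x from hinge, y from centre
    return HINGE*[1,1,0]+CX*x+CY*y+[0,0,z]
def st(): 
    s=sense(); R=Rot.from_euler('xyz',s['tcp_rot'],degrees=True)
    return s,np.array(s['tool_pos']),R
def go(*targets):
    """rows (pure shift) per leg, from measured pose, fixed orientation"""
    s,p,R=st()
    print('at',p.round(1),'rot',np.round(s['tcp_rot'],1),'j',np.round(s['joint_pos'],0),'t',s['time'])
    for q in targets:
        d=R.inv().apply(np.array(q)-p); n=max(1,int(np.ceil(np.abs(d).max()/30)))
        print('to',np.round(q,1),'rows',n,(d/30/n).round(3)); p=np.array(q)
def turn(Rt):
    s,p,R=st(); v=(R.inv()*Rt).as_rotvec(); n=max(1,int(np.ceil(np.abs(v).max()/.08)))
    print('turn rows',n,(v/.08/n).round(3))
E
python3 - <<'E'
from h import *
for a,b in (((73.8,236.6),(176.9,96.7)),((129.4,202.2),(236.7,122.2))):
    p,e=tri(('top',*a),('side',*b)); d=p-HINGE
    print(p.round(1),e.round(1),'cons x',(d@CX).round(1),'y',(d@CY).round(1),'tilt',np.arctan2(d[2],-d@CX).round(2),np.hypot(d[2],d@CX).round(1))
turn(Rot.from_euler('xyz',[180,0,123.7],degrees=True))
print(con(-150,0,130))
E
```

```text
[467.9 423.  149.3] 2.3 cons x -76.9 y 75.9 tilt 0.84 114.8
[584.1 308.5  90. ] 50.3 cons x -43.4 y -83.8 tilt 0.54 50.6
turn rows 8 [-0.001  0.     0.954]
[448.95 319.2  130.  ]
```

Call:
apply_moves:
  deltas:
    - [0,0,-1,0,0,0.954,0]
    - [0,0,-1,0,0,0.954,0]
    - [0,0,0,0,0,0.954,0]
    - [0,0,0,0,0,0.954,0]
    - [0,0,0,0,0,0.954,0]
    - [0,0,0,0,0,0.954,0]
    - [0,0,0,0,0,0.954,0]
    - [0,0,0,0,0,0.954,0]
  grip_force: 30

```text
time: 1.3
tool_pos: [217.9, 559.0, 305.2]
tcp_rot: [-180.0, 0.0, 123.6]
ft_force: [0.3, 0.6, 0.1]
finger_gap: -0.0
grip_force: 0.0
```

```bash
python3 - <<'E'
from h import *
go(con(-150,0,305),con(-150,0,139),con(-105,0,139),con(-22,0,164))
E
```

```text
at [217.9 559.  305.2] rot [-180.     0.   123.6] j [64.  6. 80.  0. 93. 30.] t 1.3
to [449.  319.2 305. ] rows 11 [-0.992  0.182  0.001]
to [449.  319.2 139. ] rows 6 [0.    0.    0.922]
to [486.4 344.1 139. ] rows 2 [ 0.001  0.75  -0.   ]
to [555.6 390.1 164. ] rows 3 [ 0.001  0.923 -0.278]
```

Call:
apply_moves:
  deltas:
    - [-0.992,0.182,0,0,0,0,0]
    - [-0.992,0.182,0,0,0,0,0]
    - [-0.992,0.182,0,0,0,0,0]
    - [-0.992,0.182,0,0,0,0,0]
    - [-0.992,0.182,0,0,0,0,0]
    - [-0.992,0.182,0,0,0,0,0]
    - [-0.992,0.182,0,0,0,0,0]
    - [-0.992,0.182,0,0,0,0,0]

```text
time: 2.3
tool_pos: [387.0, 384.4, 305.3]
tcp_rot: [180.0, 0.0, 123.7]
ft_force: [-0.4, 0.2, -0.0]
finger_gap: -0.1
grip_force: 0.0
```

Call:
apply_moves:
  deltas:
    - [-0.992,0.182,0,0,0,0,0]
    - [-0.992,0.182,0,0,0,0,0]
    - [-0.992,0.182,0,0,0,0,0]
    - [0,0,0.922,0,0,0,0]
    - [0,0,0.922,0,0,0,0]
    - [0,0,0.922,0,0,0,0]
    - [0,0,0.922,0,0,0,0]
    - [0,0,0.922,0,0,0,0]

```text
time: 3.3
tool_pos: [449.6, 320.0, 166.1]
tcp_rot: [180.0, 0.0, 123.7]
ft_force: [-0.2, 0.0, 0.3]
finger_gap: -0.2
grip_force: 0.0
```

Call:
apply_moves:
  deltas:
    - [0,0,0.922,0,0,0,0]
    - [0,0.3,0,0,0,0,0]
    - [0,0.4,0,0,0,0,0]
    - [0,0.4,0,0,0,0,0]
    - [0,0.4,0,0,0,0,0]

```text
time: 3.92
tool_pos: [488.6, 346.0, 140.6]
tcp_rot: [179.9, 0.0, 123.7]
ft_force: [0.6, 0.4, -0.3]
finger_gap: -0.0
grip_force: 0.0
```

Call:
apply_moves:
  deltas:
    - [0,0.35,-0.1,0,0,0,0]
    - [0,0.35,-0.1,0,0,0,0]
    - [0,0.35,-0.1,0,0,0,0]
    - [0,0.35,-0.1,0,0,0,0]
    - [0,0.35,-0.1,0,0,0,0]
    - [0,0.35,-0.1,0,0,0,0]
    - [0,0.35,-0.1,0,0,0,0]
    - [0,0.3,-0.1,0,0,0,0]

```text
time: 4.92
tool_pos: [555.8, 390.9, 162.5]
tcp_rot: [-179.9, -0.0, 123.7]
ft_force: [-1.4, -1.4, -1.9]
finger_gap: -0.3
grip_force: 1.3
```

```bash
python3 - <<'E'
from h import *
go(con(-21,0,164))
t=snapshot('top')[140:280,55:185];s=snapshot('side')[50:180,150:260]
t=cv2.resize(t,None,fx=3.2,fy=3.2,interpolation=2);s=cv2.resize(s,None,fx=3.4,fy=3.4,interpolation=2)
o=np.zeros((450,800,3),np.uint8);o[:t.shape[0],:t.shape[1]]=t;o[:s.shape[0],416:416+s.shape[1]]=s[:, :384]
cv2.imwrite('pics/up1.png',o[:,:,::-1])
E
```

```text
at [555.8 390.9 162.5] rot [-179.9   -0.   123.7] j [31. 22. 76.  0. 81. -3.] t 4.925
to [556.4 390.7 164. ] rows 1 [-0.018  0.011 -0.049]
```

View pics/up1.png

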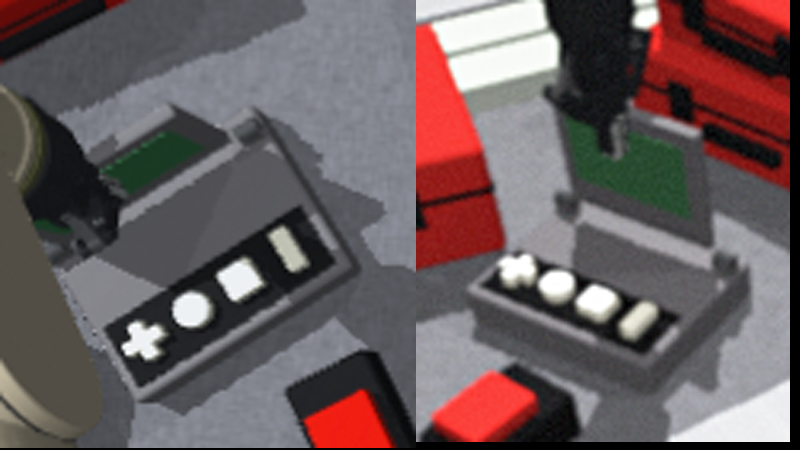

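```bash
python3 - <<'E'
from h import *
p,e=tri(('top',109.7,172.8),('side',237.1,88.8));d=p-HINGE
print(p,e,d@CX,d@CY,np.arctan2(d[2],-d@CX))
for t in (1.3,1.4,1.5,1.57,1.7):
  q=con(-120*np.cos(t),-80,64+120*np.sin(t)); print(t,proj('top',q),proj('side',q))
E
```

```text
[623.57562031 330.26161647 184.34633029] 13.24494869847031 1.4705272385056531 -87.5282671350163 1.5830148469175456
1.3 [115.69437586 183.7195096 ] [226.40215579  95.81076607]
1.4 [112.76605273 179.49261045] [228.60731658  92.95621351]
1.5 [109.9848485  175.28742096] [230.87739479  90.43924423]
1.57 [108.14589241 172.38722154] [232.48939995  88.89299906]
1.7 [105.01172786 167.16833713] [235.49549114  86.52036147]
```

The display reads about 1.56 rad, so it is upright. Next I press round, then bar.

```bash
python3 - <<'E'
from h import *
r=np.array([473.6,363.5]);b=np.array([524.8,286.7])
go(con(-105,0,163),[*r,163],[*r,73],[*r,100],[*b,100],[*b,73])
E
```

```text
at [556.5 391.4 163.2] rot [180.   -0.  123.7] j [31. 22. 76.  0. 81. -3.] t 5.025
to [486.4 344.1 163. ] rows 3 [-0.005 -0.939  0.002]
to [473.6 363.5 163. ] rows 1 [0.775 0.002 0.   ]
to [473.6 363.5  73. ] rows 3 [-0.    -0.001  1.   ]
to [473.6 363.5 100. ] rows 1 [ 0.     0.001 -0.9  ]
to [524.8 286.7 100. ] rows 4 [-0.769 -0.    -0.   ]
to [524.8 286.7  73. ] rows 1 [-0.    -0.001  0.9  ]
```

Call:
apply_moves:
  deltas:
    - [-0.005,-0.939,0,0,0,0,0]
    - [-0.005,-0.939,0,0,0,0,0]
    - [-0.005,-0.939,0,0,0,0,0]
    - [0.775,0,0,0,0,0,0]
    - [0,0,1,0,0,0,0]
    - [0,0,1,0,0,0,0]
    - [0,0,1,0,0,0,0]
    - [0,0,0,0,0,0,0]

```text
time: 6.02
tool_pos: [471.0, 361.8, 70.7]
tcp_rot: [-179.7, -0.0, 123.7]
ft_force: [-0.3, 0.1, 0.5]
finger_gap: -0.1
grip_force: 0.0
```

Call:
apply_moves:
  deltas:
    - [0,0,0.1,0,0,0,0]
    - [0,0,0.1,0,0,0,0]
    - [0,0,0,0,0,0,0]

```text
time: 6.4
tool_pos: [473.2, 363.2, 68.2]
tcp_rot: [179.9, 0.0, 123.7]
ft_force: [-0.2, -0.8, 0.1]
finger_gap: 0.2
grip_force: 0.0
```

Call:
apply_moves:
  deltas:
    - [0,0,0.1,0,0,0,0]
    - [0,0,0,0,0,0,0]

```text
time: 6.65
tool_pos: [473.3, 363.2, 64.9]
tcp_rot: [179.9, 0.0, 123.7]
ft_force: [0.3, 0.5, 2.6]
finger_gap: -0.3
grip_force: 1.6
```

Call:
apply_moves:
  deltas:
    - [0,0,0.1,0,0,0,0]
    - [0,0,0.05,0,0,0,0]
    - [0,0,0,0,0,0,0]

```text
time: 7.02
tool_pos: [473.4, 363.3, 61.9]
tcp_rot: [179.9, 0.0, 123.7]
ft_force: [-4.5, -3.1, 17.5]
finger_gap: -0.2
grip_force: 8.6
```

Fully down. Now the bar key.

Call:
apply_moves:
  deltas:
    - [0,0,-0.6,0,0,0,0]
    - [0,0,-0.8,0,0,0,0]
    - [-0.769,0,0,0,0,0,0]
    - [-0.769,0,0,0,0,0,0]
    - [-0.769,0,0,0,0,0,0]
    - [-0.769,0,0,0,0,0,0]
    - [0,0,0.5,0,0,0,0]
    - [0,0,0.5,0,0,0,0]

```text
time: 8.02
tool_pos: [523.3, 286.3, 70.6]
tcp_rot: [-180.0, -0.0, 123.7]
ft_force: [0.4, 0.8, -0.5]
finger_gap: -0.1
grip_force: 0.0
```

Call:
apply_moves:
  deltas:
    - [0,0,0.1,0,0,0,0]
    - [0,0,0.1,0,0,0,0]
    - [0,0,0.1,0,0,0,0]
    - [0,0,0,0,0,0,0]

```text
time: 8.52
tool_pos: [523.8, 286.6, 63.1]
tcp_rot: [180.0, -0.0, 123.7]
ft_force: [-3.7, 1.0, 5.0]
finger_gap: -0.1
grip_force: 2.1
```

Call:
apply_moves:
  deltas:
    - [0,0,0.08,0,0,0,0]
    - [0,0,0,0,0,0,0]

```text
time: 8.78
tool_pos: [524.3, 286.6, 61.9]
tcp_rot: [179.9, -0.0, 123.7]
ft_force: [-6.6, -1.6, 12.8]
finger_gap: 0.1
grip_force: 6.5
```

Call:
apply_moves:
  deltas:
    - [0,0,-0.5,0,0,0,0]
    - [0,0,-1,0,0,0,0]
    - [0,0,-1,0,0,0,0]
    - [0,0,-1,0,0,0,0]
    - [0,0,-1,0,0,0,0]
    - [0,0,-1,0,0,0,0]
    - [0,0,-1,0,0,0,0]
    - [0,0,-1,0,0,0,0.7]

```text
time: 9.78
tool_pos: [524.1, 285.9, 286.9]
tcp_rot: [180.0, 0.0, 123.7]
ft_force: [0.3, 0.6, 0.5]
finger_gap: 17.0
grip_force: 0.0
```

```bash
cat >> h.py <<'E'
def toolR(az,elev,flip):
    """tool z: azimuth az, elev deg below horizontal; tool y horizontal = az+90 (flip 0) or az-90 (flip 1)"""
    a,e=np.radians([az,elev]); z=np.array([np.cos(a)*np.cos(e),np.sin(a)*np.cos(e),-np.sin(e)])
    y=np.array([-np.sin(a),np.cos(a),0])*(-1 if flip else 1)
    return Rot.from_matrix(np.stack([np.cross(y,z),y,z],1))
def path(Rt,pt,n):
    """combined rows: interpolate position + constant turn"""
    s,p,R=st(); v=(R.inv()*Rt).as_rotvec()
    print('turn',(v/.08/n).round(3),'tot deg',np.degrees(np.linalg.norm(v)).round(1))
    for i in range(n):
        Ri=R*Rot.from_rotvec(v*i/n); print((Ri.inv().apply((np.array(pt)-p)/n)/30).round(2).tolist())
E
python3 - <<'E'
from h import *
T=tins()
s,p,R=st(); print(s['joint_pos'].round(0),s['ft_force'].round(1))
for f in (0,1): turn(toolR(-40,55,f))
go([523,286,290])
E
```

```text
tin px [359.1 174. ] ctr [ 646.6 -291.8] capdir 140.2 size [84.1 44.1] caplum [162.  30.]
tin px [396.9 242.9] ctr [ 459.1 -388.4] capdir 140.3 size [83.4 44.3] caplum [152.  33.]
[ 24.   6.  82.  -0.  92. -10.] [ 1.3 -0.1  4.5]
turn rows 8 [-0.125 -0.944 -0.434]
turn rows 35 [-0.306  0.041  0.977]
at [525.6 286.5 292.1] rot [1.796e+02 1.000e-01 1.237e+02] j [ 24.   6.  82.  -0.  92. -10.] t 9.825
to [523 286 290] rows 1 [ 0.033 -0.083  0.07 ]
```

Call:
apply_moves:
  deltas:
    - [0,0,0,-0.125,-0.944,-0.434,0.75]
    - [0,0,0,-0.125,-0.944,-0.434,0.75]
    - [0,0,0,-0.125,-0.944,-0.434,0.75]
    - [0,0,0,-0.125,-0.944,-0.434,0.75]
    - [0,0,0,-0.125,-0.944,-0.434,0.75]
    - [0,0,0,-0.125,-0.944,-0.434,0.75]
    - [0,0,0,-0.125,-0.944,-0.434,0.75]
    - [0,0,0,-0.125,-0.944,-0.434,0.75]

```text
time: 10.82
tool_pos: [524.1, 286.2, 285.9]
tcp_rot: [-179.6, 35.0, 140.3]
ft_force: [0.5, 0.5, 0.1]
finger_gap: 63.8
grip_force: 0.0
```

```bash
cat >> h.py <<'E'
def grasp_t(ctr,cap): # TCP at grasp
    return np.array([*(np.array(ctr)-4*np.array(cap)),20])
E
python3 - <<'E'
from h import *
(c,cap,_),=[t for t in tins() if t[0][0]>560]
g=grasp_t(c,cap); d=toolR(-40,55,0).apply([0,0,1])
turn(toolR(-40,55,0))
go([600,-60,290],g-d*130,g)
E
```

```text
tin px [359.1 174.1] ctr [ 646.3 -291.6] capdir 140.2 size [83.4 44.1] caplum [159.  29.]
tin px [396.9 242.9] ctr [ 459.1 -388.4] capdir 140.3 size [83.4 44.3] caplum [150.  32.]
turn rows 1 [-0.059  0.021  0.106]
at [523.2 286.5 284.4] rot [-179.4   35.1  140.6] j [ 43.   2.  94. -35.  82.  -3.] t 10.875
to [600 -60 290] rows 8 [-0.966 -0.905  0.66 ]
to [ 592.3 -246.2  126.5] rows 7 [ 0.01  -0.698  0.952]
to [ 649.4 -294.2   20. ] rows 5 [0.001 0.004 0.867]
```

Call:
apply_moves:
  deltas:
    - [-0.966,-0.905,0.66,-0.06,0.02,0.1,0.75]
    - [-0.966,-0.905,0.66,0,0,0,0.75]
    - [-0.966,-0.905,0.66,0,0,0,0.75]
    - [-0.966,-0.905,0.66,0,0,0,0.75]
    - [-0.966,-0.905,0.66,0,0,0,0.75]
    - [-0.966,-0.905,0.66,0,0,0,0.75]
    - [-0.966,-0.905,0.66,0,0,0,0.75]
    - [-0.966,-0.905,0.66,0,0,0,0.75]

```text
time: 11.88
tool_pos: [598.6, -62.7, 287.8]
tcp_rot: [179.8, 34.7, 139.6]
ft_force: [-0.4, 0.4, -0.7]
finger_gap: 63.8
grip_force: 0.0
```

Call:
apply_moves:
  deltas:
    - [0.01,-0.698,0.952,0,0,0,0.75]
    - [0.01,-0.698,0.952,0,0,0,0.75]
    - [0.01,-0.698,0.952,0,0,0,0.75]
    - [0.01,-0.698,0.952,0,0,0,0.75]
    - [0.01,-0.698,0.952,0,0,0,0.75]
    - [0.01,-0.698,0.952,0,0,0,0.75]
    - [0.01,-0.698,0.952,0,0,0,0.75]
    - [0,0,0,0,0,0,0.75]

```text
time: 12.88
tool_pos: [587.6, -246.6, 118.8]
tcp_rot: [179.9, 34.5, 139.5]
ft_force: [-0.5, 0.9, 0.7]
finger_gap: 64.0
grip_force: 0.0
```

```bash
python3 - <<'E'
from h import *
d=toolR(-40,55,0).apply([0,0,1])
g=grasp_t([646.4,-291.7],[-.768,.64])
turn(toolR(-40,55,0))
go(g-d*30,g)
im=snapshot('side');cv2.imwrite('pics/pre1.png',im[180:400,250:450,::-1].repeat(3,0).repeat(3,1)[:600])
E
```

```text
turn rows 1 [-0.038 -0.111 -0.081]
at [ 587.6 -246.6  118.8] rot [179.9  34.5 139.5] j [-22.  -5. 119. -19.  35. -59.] t 12.875
to [ 636.3 -283.2   44.6] rows 4 [-0.067  0.03   0.797]
to [ 649.5 -294.3   20. ] rows 1 [-0.009  0.003  1.   ]
```

View pics/pre1.png

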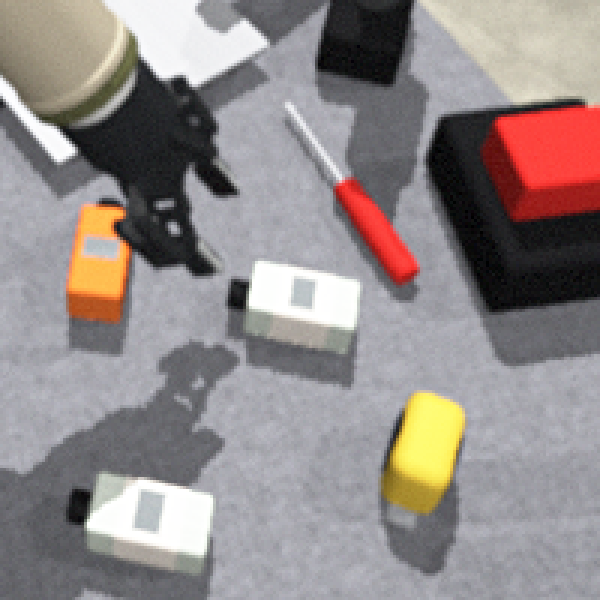

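The gripper is behind the cap with its fingers straddling the tin's line; the tin is at (300,305). I grasp it now.

Call:
apply_moves:
  deltas:
    - [-0.067,0.03,0.797,-0.04,-0.11,-0.08,0.75]
    - [-0.067,0.03,0.797,0,0,0,0.75]
    - [-0.067,0.03,0.797,0,0,0,0.75]
    - [-0.067,0.03,0.797,0,0,0,0.75]
    - [0,0,0.5,0,0,0,0.75]
    - [0,0,0.5,0,0,0,0.75]
    - [0,0,0,0,0,0,0.75]

```text
time: 13.8
tool_pos: [653.2, -292.4, 23.6]
tcp_rot: [179.9, 35.2, 140.2]
ft_force: [-0.4, -0.6, 0.8]
finger_gap: 63.9
grip_force: 0.0
```

```bash
python3 - <<'E'
from h import *
g=grasp_t([646.4,-291.7],[-.768,.64])
turn(toolR(-40,55,0));go(g)
E
```

```text
turn rows 1 [0.039 0.049 0.031]
at [ 653.2 -292.4   23.6] rot [179.9  35.2 140.2] j [-24.  16. 109. -24.  23. -55.] t 13.8
to [ 649.5 -294.3   20. ] rows 1 [ 0.114 -0.128  0.066]
```

Call:
apply_moves:
  deltas:
    - [0.114,-0.128,0.05,0,0,0,0.75]
    - [0,0,0,0,0,0,0]
    - [0,0,0,0,0,0,0]
    - [0,0,0,0,0,0,0]
    - [0,0,0,0,0,0,0]
    - [0,0,0,0,0,0,0]
  grip_force: 60

```text
time: 14.55
tool_pos: [648.9, -294.6, 20.7]
tcp_rot: [179.9, 35.3, 140.2]
ft_force: [-0.1, -0.5, -0.8]
finger_gap: 43.8
grip_force: 44.3
```

```bash
cat >> h.py <<'E'
import json
def save_rel(c,cap,f='rel.json'):
    s,p,R=st(); Rt=np.stack([np.cross(np.array([0,0,1.]),[cap[0],cap[1],0]),[0,0,1.],[cap[0],cap[1],0]],1) # tin axes: x,y,z(cap)
    rel=R.inv().apply(np.array([c[0],c[1],22])-p); capt=R.inv().apply([cap[0],cap[1],0])
    json.dump([rel.tolist(),capt.tolist()],open(f,'w')); print('rel',rel.round(1),'cap in tool',capt.round(3)); return rel,capt
E
python3 - <<'E'
from h import *
save_rel([646.4,-291.7],[-.768,.64]); R=st()[2]
print(R.inv().apply([0,0,30])/30)
E
```

```text
rel [ 2.3  0.6 -3.2] cap in tool [ 0.816  0.    -0.577]
[-0.57729014  0.00095562 -0.81653854]
```

Call:
apply_moves:
  deltas:
    - [-0.289,0,-0.41,0,0,0,0]
    - [-0.577,0,-0.817,0,0,0,0]
    - [-0.577,0,-0.817,0,0,0,0]
    - [-0.577,0,-0.817,0,0,0,0]
    - [-0.577,0,-0.817,0,0,0,0]
    - [-0.577,0,-0.817,0,0,0,0]
    - [-0.577,0,-0.817,0,0,0,0]
    - [0,0,0,0,0,0,0]
  grip_force: 80

```text
time: 15.55
tool_pos: [650.2, -295.3, 219.9]
tcp_rot: [179.8, 35.6, 140.1]
ft_force: [-0.1, -0.2, -2.0]
finger_gap: 43.1
grip_force: 84.4
```

Call:
apply_moves:
  deltas:
    - [0,0,0,0,0,1,0]
    - [0,0,0,0,0,1,0]
    - [0,0,0,0,0,1,0]
    - [0,0,0,0,0,1,0]
    - [0,0,0,0,0,1,0]
    - [0,0,0,0,0,1,0]
    - [0,0,0,0,0,1,0]
    - [0,0,0,0,0,1,0]

```text
time: 16.55
tool_pos: [647.4, -294.0, 212.2]
tcp_rot: [157.2, 27.3, 97.8]
ft_force: [0.2, -0.1, -2.6]
finger_gap: 42.9
grip_force: 84.5
```

Call:
apply_moves:
  deltas:
    - [0,0,0,0,0,1,0]
    - [0,0,0,0,0,1,0]
    - [0,0,0,0,0,1,0]
    - [0,0,0,0,0,1,0]
    - [0,0,0,0,0,1,0]
    - [0,0,0,0,0,1,0]
    - [0,0,0,0,0,1,0]
    - [0,0,0,0,0,1,0]

```text
time: 17.55
tool_pos: [647.3, -294.1, 212.2]
tcp_rot: [146.1, 9.4, 63.9]
ft_force: [0.4, -0.3, -2.7]
finger_gap: 42.9
grip_force: 84.5
```

Call:
apply_moves:
  deltas:
    - [0,0,0,0,0,1,0]
    - [0,0,0,0,0,1,0]
    - [0,0,0,0,0,1,0]
    - [0,0,0,0,0,1,0]
    - [0,0,0,0,0,1,0]
    - [0,0,0,0,0,1,0]
    - [0,0,0,0,0,1,0]
    - [0,0,0,0,0,1,0]

```text
time: 18.55
tool_pos: [647.3, -294.1, 212.2]
tcp_rot: [146.7, -11.4, 33.5]
ft_force: [-0.5, -0.0, -2.2]
finger_gap: 43.1
grip_force: 84.5
```

Call:
apply_moves:
  deltas:
    - [0,0,0,0,0,1,0]
    - [0,0,0,0,0,1,0]
    - [0,0,0,0,0,1,0]
    - [0,0,0,0,0,1,0]
    - [0,0,0,0,0,1,0]
    - [0,0,0,0,0,1,0]
    - [0,0,0,0,0,1,0]
    - [0,0,0,0,0,1,0]

```text
time: 19.55
tool_pos: [647.4, -294.1, 212.2]
tcp_rot: [159.0, -28.7, -1.2]
ft_force: [-1.0, -1.0, -3.2]
finger_gap: 43.3
grip_force: 84.5
```

```bash
cat >> h.py <<'E'
def place_t(tgt,az,elev=35,zoff=2,f='rel.json'):
    rel,cap=map(np.array,json.load(open(f))); R=toolR(az,elev,1)
    print('cap would point',R.apply(cap).round(3))
    return R,np.array([*tgt,72+zoff])-R.apply(rel)
E
python3 - <<'E'
from h import *
R,t=place_t([655,100],8)
s,p,_=st();print(s['joint_pos'].round(0),s['finger_gap'],p.round(0))
print(t); turn(R); turn(toolR(-40,35,1))
E
```

```text
cap would point [-0.004 -0.001  1.   ]
[-24.  -1. 104. -13.  43.  79.] 43.278179651063176 [ 647. -294.  212.]
[656.24174204 100.79554622  70.28006907]
turn rows 6 [ 0.973  0.993 -0.074]
turn rows 8 [-0.162  0.529  0.899]
```

Call:
apply_moves:
  deltas:
    - [0,0,0,0.834,0.851,-0.063,0]
    - [0,0,0,0.834,0.851,-0.063,0]
    - [0,0,0,0.834,0.851,-0.063,0]
    - [0,0,0,0.834,0.851,-0.063,0]
    - [0,0,0,0.834,0.851,-0.063,0]
    - [0,0,0,0.834,0.851,-0.063,0]
    - [0,0,0,0.834,0.851,-0.063,0]
    - [0,0,0,0,0,0,0]

```text
time: 20.55
tool_pos: [646.6, -295.3, 211.1]
tcp_rot: [-179.9, -54.9, 7.8]
ft_force: [-1.2, -0.6, -2.7]
finger_gap: 43.3
grip_force: 84.5
```

```bash
python3 - <<'E'
from h import *
R,t=place_t([655,100],8); turn(R)
s,p,_=st();print(s['joint_pos'].round(0))
go(t+[0,0,130],t+[0,0,30],t)
E
```

```text
cap would point [-0.004 -0.001  1.   ]
turn rows 1 [ 0.005  0.025 -0.025]
[-49.   1. 112.  63.  50.  -2.]
at [ 646.6 -295.3  211.1] rot [-179.9  -54.9    7.8] j [-49.   1. 112.  63.  50.  -2.] t 20.55
to [656.2 100.8 200.3] rows 14 [ 0.066 -0.931  0.14 ]
to [656.2 100.8 100.3] rows 3 [-0.909  0.002  0.639]
to [656.2 100.8  70.3] rows 1 [-0.818  0.001  0.575]
```

Call:
apply_moves:
  deltas:
    - [0.066,-0.931,0.14,0,0,0,0]
    - [0.066,-0.931,0.14,0,0,0,0]
    - [0.066,-0.931,0.14,0,0,0,0]
    - [0.066,-0.931,0.14,0,0,0,0]
    - [0.066,-0.931,0.14,0,0,0,0]
    - [0.066,-0.931,0.14,0,0,0,0]
    - [0.066,-0.931,0.14,0,0,0,0]

```text
time: 21.42
tool_pos: [652.3, -95.2, 208.5]
tcp_rot: [179.6, -55.0, 8.4]
ft_force: [1.2, -0.1, -2.5]
finger_gap: 43.3
grip_force: 84.5
```

Call:
apply_moves:
  deltas:
    - [0.066,-0.931,0.14,0,0,0,0]
    - [0.066,-0.931,0.14,0,0,0,0]
    - [0.066,-0.931,0.14,0,0,0,0]
    - [0.066,-0.931,0.14,0,0,0,0]
    - [0.066,-0.931,0.14,0,0,0,0]
    - [0.066,-0.931,0.14,0,0,0,0]
    - [0.066,-0.931,0.14,0,0,0,0]
    - [0,0,0,0,0,0,0]

```text
time: 22.42
tool_pos: [656.2, 104.5, 203.1]
tcp_rot: [179.7, -55.2, 8.6]
ft_force: [-0.5, -1.3, -2.8]
finger_gap: 43.3
grip_force: 84.5
```

```bash
python3 - <<'E'
from h import *
R,t=place_t([655,100],8); turn(R); go(t+[0,0,30],t)
im=snapshot('side');cv2.imwrite('pics/hold1.png',cv2.resize(im[60:280,180:400,::-1],None,fx=2.7,fy=2.7,interpolation=2))
E
```

```text
cap would point [-0.004 -0.001  1.   ]
turn rows 1 [-0.03  -0.036  0.074]
at [656.2 104.5 203.1] rot [179.7 -55.2   8.6] j [  2. -18. 130.  22.  14.  65.] t 22.425
to [656.2 100.8 100.3] rows 3 [-0.941  0.036  0.648]
to [656.2 100.8  70.3] rows 1 [-0.821 -0.003  0.571]
```

View pics/hold1.png

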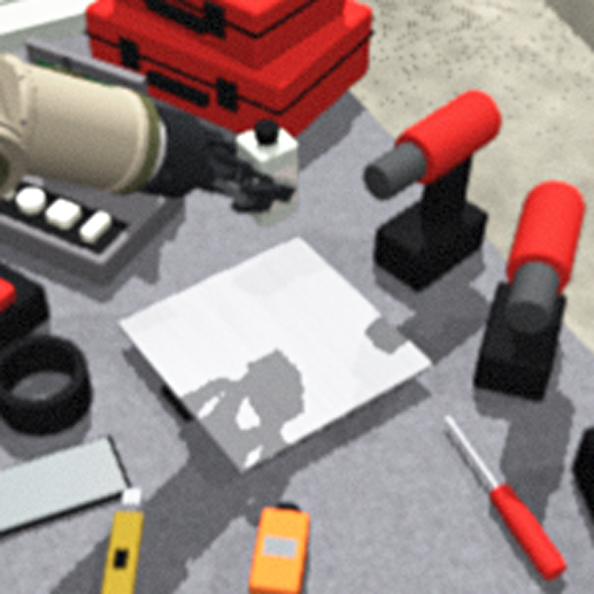

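The tin hangs upright, cap up, at (268,170). Lowering it now.

Call:
apply_moves:
  deltas:
    - [-0.7,0.03,0.486,-0.03,-0.036,0.074,0]
    - [-0.7,0.03,0.486,0,0,0,0]
    - [-0.7,0.02,0.486,0,0,0,0]
    - [-0.7,0.02,0.486,0,0,0,0]
    - [-0.4,0,0.28,0,0,0,0]
    - [-0.3,0,0.21,0,0,0,0]
    - [-0.1,0,0.07,0,0,0,0]
    - [0,0,0,0,0,0,0]

```text
time: 23.48
tool_pos: [657.2, 102.4, 101.5]
tcp_rot: [-179.3, -55.1, 7.7]
ft_force: [-0.4, -0.0, -2.0]
finger_gap: 43.0
grip_force: 84.5
```

```bash
python3 - <<'E'
from h import *
R,t=place_t([655,100],8); turn(R); go(t)
E
```

```text
cap would point [-0.004 -0.001  1.   ]
turn rows 1 [-0.093 -0.022 -0.036]
at [657.2 102.4 101.5] rot [-179.3  -55.1    7.7] j [  1.  -5. 132. 110.   6. -23.] t 23.475
to [656.2 100.8  70.3] rows 1 [-0.875  0.056  0.562]
```

Call:
apply_moves:
  deltas:
    - [-0.22,0.014,0.14,-0.05,-0.01,-0.02,0]
    - [-0.22,0.014,0.14,-0.04,-0.01,-0.02,0]
    - [-0.22,0.014,0.14,0,0,0,0]
    - [-0.1,0.01,0.065,0,0,0,0]
    - [0,0,0,0,0,0,0]

```text
time: 24.1
tool_pos: [656.5, 101.4, 74.9]
tcp_rot: [-180.0, -55.0, 8.1]
ft_force: [0.5, -0.3, -1.6]
finger_gap: 43.2
grip_force: 84.5
```

```bash
python3 - <<'E'
from h import *
R,t=place_t([655,100],8); turn(R); go(t)
E
```

```text
cap would point [-0.004 -0.001  1.   ]
turn rows 1 [-0.017 -0.006  0.012]
at [656.5 101.4  74.9] rot [-180.   -55.     8.1] j [  1.  -0. 132. 138.   8. -52.] t 24.1
to [656.2 100.8  70.3] rows 1 [-0.134  0.018  0.078]
```

Call:
apply_moves:
  deltas:
    - [-0.06,0.01,0.04,0,0,0,0]
    - [-0.06,0,0.04,0,0,0,0]
    - [0,0,0,0,0,0,0]

```text
time: 24.48
tool_pos: [656.5, 101.6, 70.5]
tcp_rot: [-180.0, -55.1, 8.1]
ft_force: [-0.1, -0.3, -2.0]
finger_gap: 43.1
grip_force: 84.5
```

Call:
apply_moves:
  deltas:
    - [-0.055,0,0.038,0,0,0,0]
    - [0,0,0,0,0,0,0]

```text
time: 24.72
tool_pos: [657.7, 101.8, 70.3]
tcp_rot: [-180.0, -55.2, 8.1]
ft_force: [-1.4, 0.3, 3.5]
finger_gap: 43.2
grip_force: 85.4
```

Contact with the plate. Release and back out along the tool axis.

Call:
apply_moves:
  deltas:
    - [0,0,0,0,0,0,0.6]
    - [0,0,0,0,0,0,0.72]
    - [0,0,0,0,0,0,0.75]
    - [0,0,0,0,0,0,0.75]
    - [0,0,-0.4,0,0,0,0.75]
    - [0,0,-0.8,0,0,0,0.75]
    - [0,0,-0.8,0,0,0,0.75]
    - [0,0,-0.9,0,0,0,0.75]

```text
time: 25.72
tool_pos: [605.7, 97.2, 106.1]
tcp_rot: [-179.5, -55.2, 8.1]
ft_force: [-0.8, -0.8, 0.3]
finger_gap: 63.7
grip_force: 0.0
```

```bash
python3 - <<'E'
from h import *
go(st()[1]+np.array([0,0,150]))
im=snapshot('side');cv2.imwrite('pics/rel1.png',cv2.resize(im[60:380,180:450,::-1],None,fx=1.8,fy=1.8,interpolation=2))
tins()
E
```

```text
at [605.7  97.2 106.1] rot [-179.5  -55.2    8.1] j [  0. -15. 140.  89.   7.  -4.] t 25.725
to [605.7  97.2 256.1] rows 5 [ 0.821 -0.005 -0.571]
tin px [396.9 242.9] ctr [ 459.1 -388.4] capdir 140.3 size [83.4 44.3] caplum [151.  32.]
```

View pics/rel1.png

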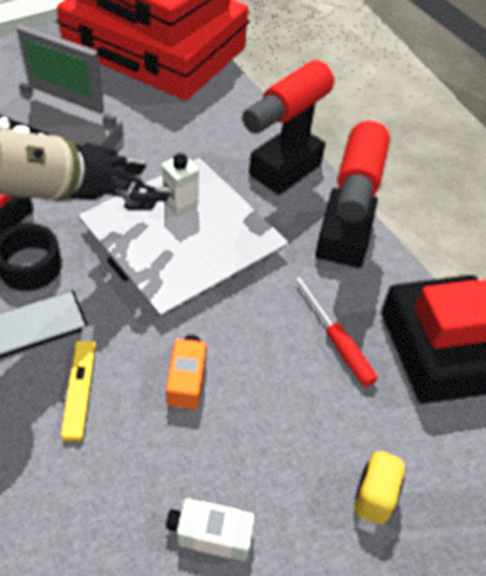

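Call:
apply_moves:
  deltas:
    - [0.5,0,-0.35,0,0,0,0.75]
    - [0.5,0,-0.35,0,0,0,0.75]
    - [0.5,0,-0.35,0,0,0,0.75]
    - [0.5,0,-0.35,0,0,0,0.75]
    - [0.5,0,-0.35,0,0,0,0.75]
    - [0.5,0,-0.35,0,0,0,0.75]
    - [0.5,0,-0.35,0,0,0,0.75]
    - [0.5,0,-0.35,0,0,0,0.75]

```text
time: 26.82
tool_pos: [606.1, 99.3, 241.8]
tcp_rot: [-179.0, -55.3, 8.2]
ft_force: [0.8, 0.1, 0.5]
finger_gap: 63.9
grip_force: 0.0
```

```bash
python3 - <<'E'
from h import *
go(st()[1]); turn(toolR(8,60,1)); turn(toolR(-40,52,0))
E
```

```text
at [606.1  99.3 241.8] rot [-179.   -55.3    8.2] j [  0. -33. 136.  19.  23.  68.] t 26.825
to [606.1  99.3 241.8] rows 1 [0. 0. 0.]
turn rows 6 [-0.04  -0.919  0.012]
turn rows 31 [ 0.145 -0.329 -0.972]
```

Call:
apply_moves:
  deltas:
    - [0,0,0,0.145,-0.329,-0.972,0.75]
    - [0,0,0,0.145,-0.329,-0.972,0.75]
    - [0,0,0,0.145,-0.329,-0.972,0.75]
    - [0,0,0,0.145,-0.329,-0.972,0.75]
    - [0,0,0,0.145,-0.329,-0.972,0.75]
    - [0,0,0,0.145,-0.329,-0.972,0.75]
    - [0,0,0,0.145,-0.329,-0.972,0.75]
    - [0,0,0,0.145,-0.329,-0.972,0.75]

```text
time: 27.82
tool_pos: [606.1, 100.1, 241.2]
tcp_rot: [153.2, -34.1, 53.8]
ft_force: [1.1, -0.6, 1.0]
finger_gap: 64.1
grip_force: 0.0
```

Call:
apply_moves:
  deltas:
    - [0,0,0,0.145,-0.329,-0.972,0.75]
    - [0,0,0,0.145,-0.329,-0.972,0.75]
    - [0,0,0,0.145,-0.329,-0.972,0.75]
    - [0,0,0,0.145,-0.329,-0.972,0.75]
    - [0,0,0,0.145,-0.329,-0.972,0.75]
    - [0,0,0,0.145,-0.329,-0.972,0.75]
    - [0,0,0,0.145,-0.329,-0.972,0.75]
    - [0,0,0,0.145,-0.329,-0.972,0.75]

```text
time: 28.82
tool_pos: [605.8, 100.6, 240.5]
tcp_rot: [149.3, -5.8, 80.7]
ft_force: [-0.9, 0.4, 0.4]
finger_gap: 64.4
grip_force: 0.0
```

Call:
apply_moves:
  deltas:
    - [0,0,0,0.145,-0.329,-0.972,0.75]
    - [0,0,0,0.145,-0.329,-0.972,0.75]
    - [0,0,0,0.145,-0.329,-0.972,0.75]
    - [0,0,0,0.145,-0.329,-0.972,0.75]
    - [0,0,0,0.145,-0.329,-0.972,0.75]
    - [0,0,0,0.145,-0.329,-0.972,0.75]
    - [0,0,0,0.145,-0.329,-0.972,0.75]
    - [0,0,0,0.145,-0.329,-0.972,0.75]

```text
time: 29.82
tool_pos: [605.2, 100.7, 239.5]
tcp_rot: [158.7, 21.1, 107.4]
ft_force: [-0.2, 0.3, -0.7]
finger_gap: 63.8
grip_force: 0.0
```

Call:
apply_moves:
  deltas:
    - [0,0,0,0.145,-0.329,-0.972,0.75]
    - [0,0,0,0.145,-0.329,-0.972,0.75]
    - [0,0,0,0.145,-0.329,-0.972,0.75]
    - [0,0,0,0.145,-0.329,-0.972,0.75]
    - [0,0,0,0.145,-0.329,-0.972,0.75]
    - [0,0,0,0.145,-0.329,-0.972,0.75]
    - [0,0,0,0.145,-0.329,-0.972,0.75]
    - [0,0,0,0,0,0,0.75]

```text
time: 30.82
tool_pos: [604.8, 100.0, 238.7]
tcp_rot: [-179.8, 37.7, 140.1]
ft_force: [0.5, 0.1, -0.3]
finger_gap: 64.3
grip_force: 0.0
```

```bash
python3 - <<'E'
from h import *
(c,cap,_),=tins()
az=np.degrees(np.arctan2(-cap[1],-cap[0]));R=toolR(az,52,0); turn(R)
g=grasp_t(c,cap); d=R.apply([0,0,1])
print(st()[0]['joint_pos'].round(0));go([*(g-d*130)[:2],240],g-d*130)
E
```

```text
tin px [396.9 242.9] ctr [ 459.1 -388.4] capdir 140.3 size [83.4 44.3] caplum [152.  33.]
turn rows 1 [-0.066 -0.056 -0.055]
[ 23.  -5. 106. -37.  65. -15.]
at [605.1  99.5 239.4] rot [-179.9   37.7  140. ] j [ 23.  -5. 106. -37.  65. -15.] t 30.875
to [ 400.6 -339.8  240. ] rows 16 [-0.208 -0.975  0.162]
to [ 400.6 -339.8  122.4] rows 4 [0.6   0.001 0.775]
```

Call:
apply_moves:
  deltas:
    - [-0.208,-0.975,0.162,-0.066,-0.056,-0.055,0.75]
    - [-0.208,-0.975,0.162,0,0,0,0.75]
    - [-0.208,-0.975,0.162,0,0,0,0.75]
    - [-0.208,-0.975,0.162,0,0,0,0.75]
    - [-0.208,-0.975,0.162,0,0,0,0.75]
    - [-0.208,-0.975,0.162,0,0,0,0.75]
    - [-0.208,-0.975,0.162,0,0,0,0.75]
    - [-0.208,-0.975,0.162,0,0,0,0.75]

```text
time: 31.88
tool_pos: [504.2, -122.0, 241.5]
tcp_rot: [179.7, 38.2, 140.1]
ft_force: [-0.8, -0.6, -0.2]
finger_gap: 64.1
grip_force: 0.0
```

Call:
apply_moves:
  deltas:
    - [-0.208,-0.975,0.162,0,0,0,0.75]
    - [-0.208,-0.975,0.162,0,0,0,0.75]
    - [-0.208,-0.975,0.162,0,0,0,0.75]
    - [-0.208,-0.975,0.162,0,0,0,0.75]
    - [-0.208,-0.975,0.162,0,0,0,0.75]
    - [-0.208,-0.975,0.162,0,0,0,0.75]
    - [-0.208,-0.975,0.162,0,0,0,0.75]
    - [-0.208,-0.975,0.162,0,0,0,0.75]

```text
time: 32.88
tool_pos: [403.4, -342.9, 242.8]
tcp_rot: [179.7, 38.5, 140.0]
ft_force: [0.1, 0.9, -0.3]
finger_gap: 64.1
grip_force: 0.0
```

Call:
apply_moves:
  deltas:
    - [0.6,0,0.775,0,0,0,0.75]
    - [0.6,0,0.775,0,0,0,0.75]
    - [0.6,0,0.775,0,0,0,0.75]
    - [0.6,0,0.775,0,0,0,0.75]
    - [0,0,0,0,0,0,0.75]

```text
time: 33.5
tool_pos: [403.2, -341.4, 121.3]
tcp_rot: [179.7, 38.1, 140.0]
ft_force: [0.6, -0.3, 0.3]
finger_gap: 64.0
grip_force: 0.0
```

```bash
python3 - <<'E'
from h import *
c,cap=np.array([459.1,-388.4]),np.array([-.769,.639])
R=toolR(-39.7,52,0); turn(R)
g=grasp_t(c,cap); d=R.apply([0,0,1])
print(st()[0]['joint_pos'].round(0));go(g-d*30,g)
im=snapshot('side').astype(int);mn=im.min(2)
for k,s,_ in blobs('side',cv2.morphologyEx(((mn>150)&(im.max(2)-mn<40)).astype(np.uint8),3,np.ones((7,7))),300):
    if 260<k[0]<400 and 300<k[1]: print('side blob',k,s)
print('tin expected',proj('side',[*c,22]))
E
```

```text
turn rows 1 [ 0.018  0.017 -0.057]
[ -50.  -33.  141.   12.   35. -108.]
at [ 403.2 -341.4  121.3] rot [179.7  38.1 140. ] j [ -50.  -33.  141.   12.   35. -108.] t 33.5
to [ 448.  -379.2   43.6] rows 4 [ 0.015 -0.005  0.811]
to [ 462.2 -391.    20. ] rows 1 [ 0.001 -0.001  1.   ]
tin expected [298.56137055 353.50652055]
```

Call:
apply_moves:
  deltas:
    - [0.015,-0.005,0.811,0.018,0.017,-0.057,0.75]
    - [0.015,-0.005,0.811,0,0,0,0.75]
    - [0,0,0,0,0,0,0.75]

```text
time: 33.92
tool_pos: [427.1, -362.4, 85.9]
tcp_rot: [-179.9, 38.2, 140.4]
ft_force: [0.5, -0.6, -0.6]
finger_gap: 64.0
grip_force: 0.0
```

```bash
python3 - <<'E'
from h import *
c,cap=np.array([459.1,-388.4]),np.array([-.769,.639])
R=toolR(-39.7,52,0); turn(R)
g=grasp_t(c,cap); d=R.apply([0,0,1]);go(g-d*30,g)
im=snapshot('side');cv2.imwrite('pics/pre2.png',cv2.resize(im[250:420,200:400,::-1],None,fx=2.5,fy=2.5,interpolation=2))
E
```

```text
turn rows 1 [-0.019  0.051  0.014]
at [ 427.1 -362.4   85.9] rot [-179.9   38.2  140.4] j [ -49.  -20.  137.   13.   26. -109.] t 33.925
to [ 448.  -379.2   43.6] rows 2 [0.085 0.009 0.829]
to [ 462.2 -391.    20. ] rows 1 [0.004 0.001 1.   ]
```

View pics/pre2.png

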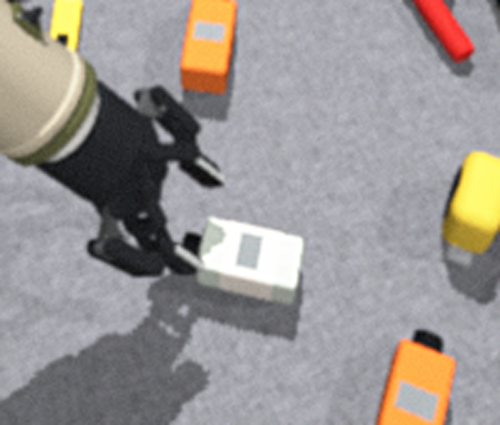

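The tin's centre is at (250,260) in the crop, which is side pixel (300,354). That matches the expected position, so I grasp.

Call:
apply_moves:
  deltas:
    - [0.085,0.009,0.829,-0.02,0.05,0.014,0.75]
    - [0.085,0.009,0.829,0,0,0,0.75]
    - [0,0,0.5,0,0,0,0.75]
    - [0,0,0.5,0,0,0,0.75]
    - [0,0,0,0,0,0,0.75]

```text
time: 34.6
tool_pos: [462.3, -391.3, 21.2]
tcp_rot: [-180.0, 38.1, 140.3]
ft_force: [-0.2, 0.4, 0.4]
finger_gap: 64.0
grip_force: 0.0
```

```bash
python3 - <<'E'
from h import *
c,cap=np.array([459.1,-388.4]),np.array([-.769,.639])
turn(toolR(-39.7,52,0)); go(grasp_t(c,cap))
E
```

```text
turn rows 1 [-0.004  0.029  0.006]
at [ 462.3 -391.3   21.2] rot [-180.    38.1  140.3] j [ -48.   -2.  130.   20.   15. -116.] t 34.6
to [ 462.2 -391.    20. ] rows 1 [0.033 0.005 0.026]
```

Call:
apply_moves:
  deltas:
    - [0.03,0,0.02,0,0,0,0.75]
    - [0,0,0,0,0,0,0]
    - [0,0,0,0,0,0,0]
    - [0,0,0,0,0,0,0]
    - [0,0,0,0,0,0,0]
    - [0,0,0,0,0,0,0]
  grip_force: 80

```text
time: 35.35
tool_pos: [461.7, -390.9, 20.0]
tcp_rot: [-179.9, 38.2, 140.4]
ft_force: [-6.0, 5.6, 10.0]
finger_gap: 43.3
grip_force: 77.1
```

```bash
python3 - <<'E'
from h import *
save_rel([459.1,-388.4],[-.769,.639]); p=st()[1]
go(p+[0,0,200],p+[60,80,200])
E
```

```text
rel [ 1.6  0.2 -3.8] cap in tool [ 0.786  0.001 -0.618]
at [ 461.7 -390.9   20. ] rot [-179.9   38.2  140.4] j [ -48.   -2.  130.   21.   15. -117.] t 35.35
to [ 461.7 -390.9  220. ] rows 6 [-0.686 -0.001 -0.874]
to [ 521.7 -310.9  220. ] rows 4 [ 0.032  0.832 -0.026]
```

Call:
apply_moves:
  deltas:
    - [-0.3,0,-0.4,0,0,0,0]
    - [-0.6,0,-0.8,0,0,0,0]
    - [-0.63,0,-0.8,0,0,0,0]
    - [-0.63,0,-0.8,0,0,0,0]
    - [-0.63,0,-0.8,0,0,0,0]
    - [-0.63,0,-0.8,0,0,0,0]
    - [-0.63,0,-0.8,0,0,0,0]
    - [0,0,0,0,0,0,0]

```text
time: 36.35
tool_pos: [461.9, -391.0, 219.9]
tcp_rot: [-179.9, 38.3, 140.4]
ft_force: [0.7, -0.5, -2.3]
finger_gap: 43.4
grip_force: 77.5
```

Call:
apply_moves:
  deltas:
    - [0.03,0.83,-0.03,0,0,0,0]
    - [0.03,0.83,-0.03,0,0,0,0]
    - [0.03,0.83,-0.03,0,0,0,0]
    - [0.03,0.83,-0.03,0,0,0,0]
    - [0,0,0,0,0,0,0]

```text
time: 36.98
tool_pos: [520.6, -308.0, 213.8]
tcp_rot: [-179.9, 37.8, 140.5]
ft_force: [0.5, -0.0, -3.7]
finger_gap: 43.4
grip_force: 77.9
```

Call:
apply_moves:
  deltas:
    - [0,0,0,0,0,1,0]
    - [0,0,0,0,0,1,0]
    - [0,0,0,0,0,1,0]
    - [0,0,0,0,0,1,0]
    - [0,0,0,0,0,1,0]
    - [0,0,0,0,0,1,0]
    - [0,0,0,0,0,1,0]
    - [0,0,0,0,0,1,0]

```text
time: 37.98
tool_pos: [519.5, -310.3, 214.8]
tcp_rot: [155.1, 29.5, 96.8]
ft_force: [-0.3, 0.8, -3.3]
finger_gap: 43.2
grip_force: 77.7
```

Call:
apply_moves:
  deltas:
    - [0,0,0,0,0,1,0]
    - [0,0,0,0,0,1,0]
    - [0,0,0,0,0,1,0]
    - [0,0,0,0,0,1,0]
    - [0,0,0,0,0,1,0]
    - [0,0,0,0,0,1,0]
    - [0,0,0,0,0,1,0]
    - [0,0,0,0,0,1,0]

```text
time: 38.98
tool_pos: [519.5, -310.3, 214.7]
tcp_rot: [143.3, 10.1, 63.5]
ft_force: [-0.3, 0.3, -3.6]
finger_gap: 43.1
grip_force: 77.7
```

```bash
python3 - <<'E'
from h import *
R,t=place_t([615,0],30,38); turn(R); turn(toolR(-40,52,1));turn(toolR(-10,38,1)); go(t+[0,0,130])
E
```

```text
cap would point [-0.002 -0.002  1.   ]
turn rows 11 [0.39  0.933 0.997]
turn rows 24 [-0.002 -0.     0.971]
turn rows 19 [0.019 0.315 0.961]
at [ 519.5 -310.3  214.7] rot [143.3  10.1  63.5] j [-33. -22. 124.  -6.  41.  -7.] t 38.975
to [616.6   1.2 200.4] rows 11 [ 0.968 -0.05  -0.198]
```

Call:
apply_moves:
  deltas:
    - [0.968,-0.05,-0.198,0,0,0,0]
    - [0.968,-0.05,-0.198,0,0,0,0]
    - [0.968,-0.05,-0.198,0,0,0,0]
    - [0.968,-0.05,-0.198,0,0,0,0]
    - [0.968,-0.05,-0.198,0,0,0,0]
    - [0.968,-0.05,-0.198,0,0,0,0]

```text
time: 39.72
tool_pos: [572.4, -139.8, 206.6]
tcp_rot: [143.3, 10.3, 63.6]
ft_force: [0.3, 0.2, -2.9]
finger_gap: 43.3
grip_force: 77.7
```

Call:
apply_moves:
  deltas:
    - [0.968,-0.05,-0.198,0,0,0,0]
    - [0.968,-0.05,-0.198,0,0,0,0]
    - [0.968,-0.05,-0.198,0,0,0,0]
    - [0.968,-0.05,-0.198,0,0,0,0]
    - [0.968,-0.05,-0.198,0,0,0,0]
    - [0,0,0,0,0,0,0]

```text
time: 40.48
tool_pos: [616.8, 2.5, 199.7]
tcp_rot: [143.3, 10.3, 63.7]
ft_force: [0.3, 0.1, -2.6]
finger_gap: 42.8
grip_force: 77.7
```

Call:
apply_moves:
  deltas:
    - [0,0,0,0.357,0.855,0.914,0]
    - [0,0,0,0.357,0.855,0.914,0]
    - [0,0,0,0.357,0.855,0.914,0]
    - [0,0,0,0.357,0.855,0.914,0]
    - [0,0,0,0.357,0.855,0.914,0]
    - [0,0,0,0.357,0.855,0.914,0]

```text
time: 41.22
tool_pos: [616.4, -0.0, 200.9]
tcp_rot: [154.4, -23.0, 54.2]
ft_force: [-1.2, 0.5, -3.9]
finger_gap: 43.3
grip_force: 77.7
```

Call:
apply_moves:
  deltas:
    - [0,0,0,0.357,0.855,0.914,0]
    - [0,0,0,0.357,0.855,0.914,0]
    - [0,0,0,0.357,0.855,0.914,0]
    - [0,0,0,0.357,0.855,0.914,0]
    - [0,0,0,0.357,0.855,0.914,0]
    - [0,0,0,0.357,0.855,0.914,0]
    - [0,0,0,0,0,0,0]

```text
time: 42.1
tool_pos: [615.8, -0.6, 199.3]
tcp_rot: [179.8, -51.8, 30.1]
ft_force: [-0.1, 0.2, -4.9]
finger_gap: 43.1
grip_force: 77.7
```

```bash
python3 - <<'E'
from h import *
R,t=place_t([615,0],30,38); turn(R); go(t+[0,0,30],t)
im=snapshot('side');cv2.imwrite('pics/hold2.png',cv2.resize(im[60:280,180:400,::-1],None,fx=2.5,fy=2.5,interpolation=2))
E
```

```text
cap would point [-0.002 -0.002  1.   ]
turn rows 1 [0.031 0.039 0.011]
at [ 6.158e+02 -6.000e-01  1.993e+02] rot [179.8 -51.8  30.1] j [-27. -15. 126.  57.  52.   2.] t 42.1
to [616.6   1.2 100.4] rows 3 [-0.852 -0.015  0.693]
to [616.6   1.2  70.4] rows 1 [-0.786 -0.002  0.618]
```

View pics/hold2.png

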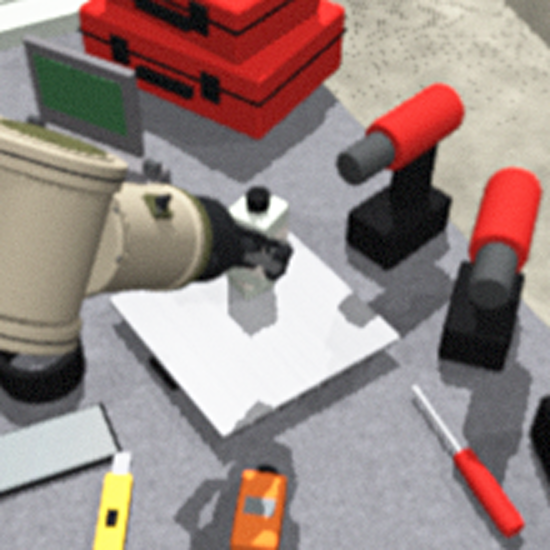

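```bash
python3 - <<'E'
from h import *
for q in ([615,0,200],[655,100,72],[655,100,122]): print(((proj('side',q)-[180,60])*2.5).round(0),((proj('top',q)-[150,100])*3).round())
im=snapshot('top');cv2.imwrite('pics/top2.png',cv2.resize(im[100:280,150:350,::-1],None,fx=3,fy=3,interpolation=2))
E
```

```text
[256. 239.] [294. 218.]
[249. 257.] [194. 205.]
[248. 224.] [184. 191.]
```

View pics/top2.png

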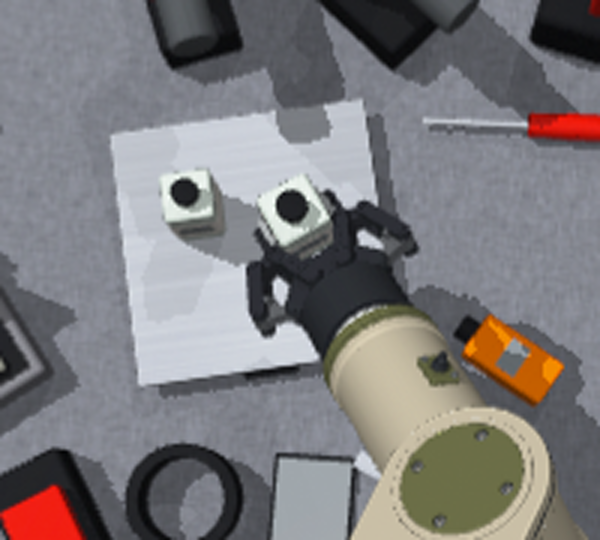

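The top view shows the first tin standing at (188,200) and the held tin cap up over its spot at (293,210). Lowering it now.

Call:
apply_moves:
  deltas:
    - [-0.64,-0.01,0.52,0.03,0.04,0.01,0]
    - [-0.64,-0.01,0.52,0,0,0,0]
    - [-0.64,-0.01,0.52,0,0,0,0]
    - [-0.64,-0.01,0.52,0,0,0,0]
    - [-0.3,0,0.236,0,0,0,0]
    - [-0.25,0,0.197,0,0,0,0]
    - [-0.1,0,0.08,0,0,0,0]
    - [0,0,0,0,0,0,0]

```text
time: 43.2
tool_pos: [618.9, 3.4, 78.4]
tcp_rot: [179.8, -52.2, 30.4]
ft_force: [0.0, -0.2, -2.8]
finger_gap: 42.8
grip_force: 77.8
```

```bash
python3 - <<'E'
from h import *
R,t=place_t([615,0],30,38); turn(R); go(t)
E
```

```text
cap would point [-0.002 -0.002  1.   ]
turn rows 1 [-0.021 -0.034  0.051]
at [618.9   3.4  78.4] rot [179.8 -52.2  30.4] j [-27.   1. 128.  72.  44. -20.] t 43.2
to [616.6   1.2  70.4] rows 1 [-0.272  0.024  0.082]
```

Call:
apply_moves:
  deltas:
    - [-0.08,0,0.06,-0.02,-0.03,0.05,0]
    - [-0.08,0,0.06,0,0,0,0]
    - [0,0,0,0,0,0,0]

```text
time: 43.58
tool_pos: [618.4, 3.4, 71.9]
tcp_rot: [-179.9, -52.0, 29.9]
ft_force: [-1.5, 0.6, -3.0]
finger_gap: 43.0
grip_force: 77.8
```

Call:
apply_moves:
  deltas:
    - [-0.05,0,0.04,0,0,0,0]
    - [0,0,0,0,0,0,0]

```text
time: 43.82
tool_pos: [618.5, 3.3, 70.0]
tcp_rot: [-179.9, -52.0, 29.9]
ft_force: [-0.2, -0.6, -3.4]
finger_gap: 43.1
grip_force: 77.8
```

Call:
apply_moves:
  deltas:
    - [-0.05,0,0.04,0,0,0,0]
    - [0,0,0,0,0,0,0]

```text
time: 44.08
tool_pos: [619.4, 3.4, 69.7]
tcp_rot: [-180.0, -52.2, 30.0]
ft_force: [-3.4, 0.2, 4.6]
finger_gap: 43.3
grip_force: 78.8
```

Call:
apply_moves:
  deltas:
    - [0,0,0,0,0,0,0.6]
    - [0,0,0,0,0,0,0.7]
    - [0,0,0,0,0,0,0.7]
    - [0,0,0,0,0,0,0.7]
    - [0,0,-0.4,0,0,0,0.7]
    - [0,0,-0.8,0,0,0,0.7]
    - [0,0,-0.8,0,0,0,0.7]
    - [0,0,-0.9,0,0,0,0.7]

```text
time: 45.08
tool_pos: [558.2, -31.3, 122.3]
tcp_rot: [-179.9, -52.0, 29.9]
ft_force: [-0.4, 0.3, 1.0]
finger_gap: 59.8
grip_force: 0.0
```

Call:
apply_moves:
  deltas:
    - [0.6,0,-0.55,0,0,0,0.7]
    - [0.6,0,-0.5,0,0,0,0.7]
    - [0.6,0,-0.5,0,0,0,0.7]
    - [0.6,0,-0.5,0,0,0,0.7]
    - [0.6,0,-0.5,0,0,0,0.7]
    - [0.6,0,-0.5,0,0,0,0.7]
    - [0.6,0,-0.5,0,0,0,0.7]
    - [0,0,0,0,0,0,0]

```text
time: 46.08
tool_pos: [554.0, -35.1, 289.2]
tcp_rot: [179.7, -52.1, 30.2]
ft_force: [0.5, 0.3, 0.2]
finger_gap: 42.9
grip_force: 0.0
```

```bash
python3 - <<'E'
from h import *
go(st()[1]); turn(Rot.from_euler('xyz',[180,0,123.7],degrees=True));turn(Rot.from_euler('xyz',[180,0,-56.3],degrees=True))
a=snapshot('top')[100:280,60:350];b=snapshot('side')[50:280,150:430]
a=cv2.resize(a,None,fx=1.7,fy=1.7,interpolation=2);b=cv2.resize(b,(300,int(230*300/280)),interpolation=2)
o=np.zeros((310,800,3),np.uint8);o[:a.shape[0],:a.shape[1]]=a;o[:b.shape[0],495:795]=b;cv2.imwrite('pics/both.png',o[:,:,::-1])
E
```

```text
at [554.  -35.1 289.2] rot [179.7 -52.1  30.2] j [-37. -30. 128.  52.  67.   8.] t 46.075
to [554.  -35.1 289.2] rows 1 [0. 0. 0.]
turn rows 19 [ 0.488 -0.453 -0.993]
turn rows 18 [-0.471 -0.506  0.968]
```

View pics/both.png

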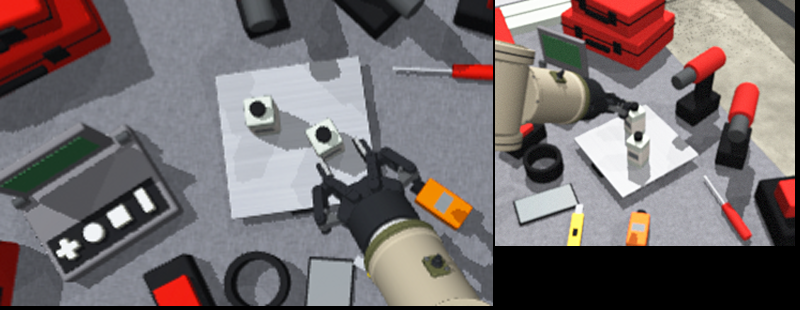

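Both tins stand on the plate: top view (260,112) and (325,138), and the side view agrees. Next is square, then plus.

```bash
python3 - <<'E'
from h import *
turn(toolR(33.6,89.9,1))
E
```

```text
turn rows 12 [ 0.03  -0.943 -0.061]
```

Call:
apply_moves:
  deltas:
    - [0,0,0,0.03,-0.943,-0.06,0]
    - [0,0,0,0.03,-0.943,-0.06,0]
    - [0,0,0,0.03,-0.943,-0.06,0]
    - [0,0,0,0.03,-0.943,-0.06,0]
    - [0,0,0,0.03,-0.943,-0.06,0]
    - [0,0,0,0.03,-0.943,-0.06,0]

```text
time: 46.92
tool_pos: [552.9, -34.2, 284.7]
tcp_rot: [179.7, -25.8, 31.9]
ft_force: [-0.2, -0.4, -0.0]
finger_gap: 0.1
grip_force: 0.0
```

Call:
apply_moves:
  deltas:
    - [0,0,0,0.03,-0.943,-0.06,0]
    - [0,0,0,0.03,-0.943,-0.06,0]
    - [0,0,0,0.03,-0.943,-0.06,0]
    - [0,0,0,0.03,-0.943,-0.06,0]
    - [0,0,0,0.03,-0.943,-0.06,0]
    - [0,0,0,0.03,-0.943,-0.06,0]
    - [0,0,0,0,0,0,0]

```text
time: 47.8
tool_pos: [553.5, -33.6, 284.5]
tcp_rot: [-179.8, 0.0, 33.7]
ft_force: [0.1, 0.2, -0.2]
finger_gap: -0.0
grip_force: 0.0
```

```bash
python3 - <<'E'
from h import *
turn(toolR(33.6,89.9,1))
s=[498.9,324.5];p=[448.4,401.6]
go([*s,280],[*s,73],[*s,100],[*p,100])
E
```

```text
turn rows 1 [-0.045  0.024  0.011]
at [553.5 -33.6 284.5] rot [-179.8    0.    33.7] j [-9. -0. 89.  0. 91. 47.] t 47.8
to [498.9 324.5 280. ] rows 11 [ 0.464 -0.995  0.017]
to [498.9 324.5  73. ] rows 7 [0.    0.004 0.986]
to [498.9 324.5 100. ] rows 1 [-0.    -0.003 -0.9  ]
to [448.4 401.6 100. ] rows 4 [ 0.006 -0.768  0.003]
```

Call:
apply_moves:
  deltas:
    - [0.464,-0.995,0.017,-0.04,0.02,0.01,0]
    - [0.464,-0.995,0.017,0,0,0,0]
    - [0.464,-0.995,0.017,0,0,0,0]
    - [0.464,-0.995,0.017,0,0,0,0]
    - [0.464,-0.995,0.017,0,0,0,0]
    - [0.464,-0.995,0.017,0,0,0,0]
    - [0.464,-0.995,0.017,0,0,0,0]
    - [0.464,-0.995,0.017,0,0,0,0]

```text
time: 48.8
tool_pos: [514.0, 226.9, 281.6]
tcp_rot: [179.9, -0.2, 33.5]
ft_force: [-0.3, 0.4, 0.0]
finger_gap: -0.1
grip_force: 0.0
```

Call:
apply_moves:
  deltas:
    - [0.464,-0.995,0.017,0,0,0,0]
    - [0.464,-0.995,0.017,0,0,0,0]
    - [0.464,-0.995,0.017,0,0,0,0]
    - [0,0,0.98,0,0,0,0]
    - [0,0,0.98,0,0,0,0]
    - [0,0,0.98,0,0,0,0]
    - [0,0,0.98,0,0,0,0]
    - [0,0,0,0,0,0,0]

```text
time: 49.8
tool_pos: [498.3, 322.5, 159.7]
tcp_rot: [180.0, 0.1, 33.5]
ft_force: [-0.2, 0.5, 0.9]
finger_gap: 0.4
grip_force: 0.0
```

```bash
python3 - <<'E'
from h import *
turn(toolR(33.6,89.9,1))
s=[498.9,324.5];p=[448.4,401.6]
go([*s,163],[*s,73],[*s,100],[*p,100])
E
```

```text
turn rows 1 [ 0.008  0.047 -0.027]
at [498.3 322.5 159.7] rot [1.80e+02 1.00e-01 3.35e+01] j [28. 10. 92. -0. 79. 85.] t 49.8
to [498.9 324.5 163. ] rows 1 [ 0.053 -0.046 -0.11 ]
to [498.9 324.5  73. ] rows 3 [ 0.002 -0.001  1.   ]
to [498.9 324.5 100. ] rows 1 [-0.002  0.001 -0.9  ]
to [448.4 401.6 100. ] rows 4 [ 0.003 -0.768 -0.   ]
```

Call:
apply_moves:
  deltas:
    - [0.05,-0.04,0.9,0,0,0,0]
    - [0,0,1,0,0,0,0]
    - [0,0,0.9,0,0,0,0]
    - [0,0,0,0,0,0,0]
    - [0,0,0,0,0,0,0]

```text
time: 50.42
tool_pos: [502.6, 326.4, 81.5]
tcp_rot: [179.9, -0.4, 33.5]
ft_force: [0.9, 0.2, 0.2]
finger_gap: -0.3
grip_force: 0.0
```

Call:
apply_moves:
  deltas:
    - [0,0,0.1,0,0,0,0]
    - [0,0,0.1,0,0,0,0]
    - [0,0,0,0,0,0,0]

```text
time: 50.8
tool_pos: [501.6, 326.0, 73.5]
tcp_rot: [179.9, -0.2, 33.5]
ft_force: [0.1, -0.8, 1.0]
finger_gap: -0.2
grip_force: 0.0
```

Call:
apply_moves:
  deltas:
    - [0,0,0.1,0,0,0,0]
    - [0,0,0.1,0,0,0,0]
    - [0,0,0.1,0,0,0,0]
    - [0,0,0,0,0,0,0]

```text
time: 51.3
tool_pos: [501.7, 326.0, 64.5]
tcp_rot: [179.9, -0.2, 33.5]
ft_force: [-1.8, -0.8, 3.3]
finger_gap: 0.3
grip_force: 1.7
```

Call:
apply_moves:
  deltas:
    - [0,0,0.08,0,0,0,0]
    - [0,0,0,0,0,0,0]

```text
time: 51.55
tool_pos: [501.8, 326.1, 62.2]
tcp_rot: [179.9, -0.2, 33.5]
ft_force: [-1.2, -0.7, 4.5]
finger_gap: 0.1
grip_force: 2.4
```

Call:
apply_moves:
  deltas:
    - [0,0,0.06,0,0,0,0]
    - [0,0,0,0,0,0,0]

```text
time: 51.8
tool_pos: [501.9, 326.1, 61.9]
tcp_rot: [179.9, -0.2, 33.5]
ft_force: [-6.6, -3.2, 16.8]
finger_gap: -0.4
grip_force: 8.2
```

Call:
apply_moves:
  deltas:
    - [0,0,-0.6,0,0,0,0]
    - [0,0,-0.8,0,0,0,0]
    - [0.02,-0.768,0,0,0,0,0]
    - [0.02,-0.768,0,0,0,0,0]
    - [0.02,-0.768,0,0,0,0,0]
    - [0.02,-0.768,0,0,0,0,0]
    - [0,0,0,0,0,0,0]
    - [0,0,0,0,0,0,0]

```text
time: 52.8
tool_pos: [452.9, 403.8, 102.1]
tcp_rot: [179.9, -0.2, 33.5]
ft_force: [-0.3, 0.3, 0.4]
finger_gap: 0.1
grip_force: 0.0
```

```bash
python3 - <<'E'
from h import *
p=[448.4,401.6];go([*p,73])
E
```

```text
at [452.9 403.8 102.1] rot [179.9  -0.2  33.5] j [37. 15. 93. -0. 73. 93.] t 52.8
to [448.4 401.6  73. ] rows 1 [-0.168 -0.024  0.97 ]
```

Call:
apply_moves:
  deltas:
    - [-0.168,-0.02,0.2,0,0,0,0]
    - [0,0,0.5,0,0,0,0]
    - [0,0,0.3,0,0,0,0]
    - [0,0,0.1,0,0,0,0]
    - [0,0,0.1,0,0,0,0]
    - [0,0,0.1,0,0,0,0]
    - [0,0,0,0,0,0,0]

```text
time: 53.68
tool_pos: [448.5, 402.0, 63.4]
tcp_rot: [179.9, -0.3, 33.5]
ft_force: [-2.0, -1.8, 4.9]
finger_gap: -0.1
grip_force: 2.0
```

Call:
apply_moves:
  deltas:
    - [0,0,0.05,0,0,0,0]
    - [0,0,0,0,0,0,0]

```text
time: 53.92
tool_pos: [448.5, 402.1, 62.1]
tcp_rot: [179.9, -0.3, 33.5]
ft_force: [-2.2, -2.5, 6.3]
finger_gap: 0.3
grip_force: 2.8
```

Call:
apply_moves:
  deltas:
    - [0,0,0.06,0,0,0,0]
    - [0,0,0,0,0,0,0]

```text
time: 54.18
tool_pos: [448.6, 402.1, 61.8]
tcp_rot: [179.9, -0.3, 33.5]
ft_force: [-8.0, -6.6, 18.3]
finger_gap: -0.1
grip_force: 9.3
```

Call:
apply_moves:
  deltas:
    - [0,0,-0.6,0,0,0,0]
    - [0,0,-1,0,0,0,0]
    - [0,0,-1,0,0,0,0]
    - [0,0,-1,0,0,0,0]
    - [0,0,-1,0,0,0,0]
    - [0,0,-1,0,0,0,0]
    - [0,0,-1,0,0,0,0]
    - [0,0,0,0,0,0,0]

```text
time: 55.18
tool_pos: [448.8, 402.9, 261.6]
tcp_rot: [179.9, -0.6, 33.5]
ft_force: [0.7, 0.5, 0.2]
finger_gap: 0.2
grip_force: 0.0
```

```bash
python3 - <<'E'
from h import *
for z in (0,100,200):
  for u,v in((20,248),(175,180),(145,132),(105,65)): 
    d=plane('top',u/1.42,v/1.42,z)-HINGE; print(z,'case con x,y',(d@CX).round(),(d@CY).round())
y=-40
go(con(50,y,255),con(50,y,170),con(-60,y,170))
im=snapshot('side');cv2.imwrite('pics/pf.png',cv2.resize(im[20:220,120:330,::-1],None,fx=2.5,fy=2.5,interpolation=2))
E
```

```text
0 case con x,y 215.0 185.0
0 case con x,y 168.0 -142.0
0 case con x,y 289.0 -143.0
0 case con x,y 460.0 -148.0
100 case con x,y 162.0 143.0
100 case con x,y 119.0 -156.0
100 case con x,y 230.0 -157.0
100 case con x,y 386.0 -161.0
200 case con x,y 109.0 101.0
200 case con x,y 70.0 -170.0
200 case con x,y 170.0 -171.0
200 case con x,y 312.0 -175.0
at [448.8 402.9 261.6] rot [179.9  -0.6  33.5] j [37.  7. 84. -0. 88. 94.] t 55.175
to [637.7 396.7 255. ] rows 6 [0.856 0.609 0.047]
to [637.7 396.7 170. ] rows 3 [-0.01  -0.001  0.944]
to [546.1 335.7 170. ] rows 4 [-0.917  0.002 -0.01 ]
```

View pics/pf.png

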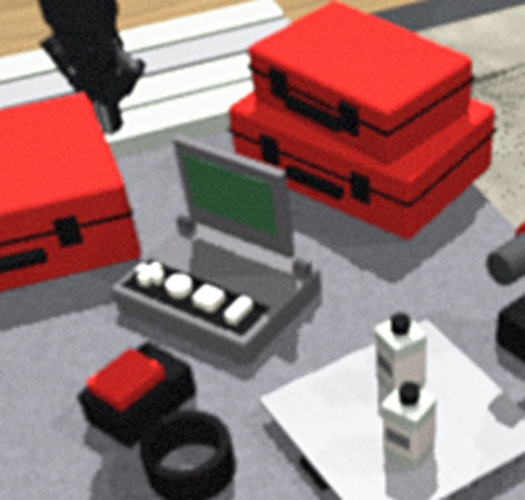

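The display is upright, both tins stand, and there is about 10 cm of free room behind the display. I reach over it and fold it.

Call:
apply_moves:
  deltas:
    - [0.856,0.609,0.047,0,0,0,0]
    - [0.856,0.609,0.047,0,0,0,0]
    - [0.856,0.609,0.047,0,0,0,0]
    - [0.856,0.609,0.047,0,0,0,0]
    - [0.856,0.609,0.047,0,0,0,0]
    - [0.856,0.609,0.047,0,0,0,0]
    - [0,0,0,0,0,0,0]

```text
time: 56.1
tool_pos: [637.3, 394.1, 246.3]
tcp_rot: [179.9, 0.0, 33.4]
ft_force: [-0.2, 0.9, 0.5]
finger_gap: 0.2
grip_force: 0.0
```

Call:
apply_moves:
  deltas:
    - [0,0,0.7,0,0,0,0]
    - [0,0,0.7,0,0,0,0]
    - [0,0,0.7,0,0,0,0]
    - [0,0,0.7,0,0,0,0]
    - [0,0,0,0,0,0,0]

```text
time: 56.72
tool_pos: [635.1, 394.7, 162.4]
tcp_rot: [179.9, 0.1, 33.5]
ft_force: [-0.5, -0.6, -0.1]
finger_gap: 0.1
grip_force: 0.0
```

Call:
apply_moves:
  deltas:
    - [-0.4,0,0,0,0,0,0]
    - [-0.4,0,0,0,0,0,0]
    - [-0.4,0,0,0,0,0,0]
    - [-0.4,0,0,0,0,0,0]
    - [-0.4,0,0,0,0,0,0]
    - [-0.4,0,0,0,0,0,0]
    - [-0.4,0,0,0,0,0,0]
    - [-0.4,0,0,0,0,0,0]

```text
time: 57.72
tool_pos: [557.7, 343.0, 167.6]
tcp_rot: [179.9, -0.5, 33.5]
ft_force: [1.5, 1.4, -0.0]
finger_gap: -0.2
grip_force: 1.2
```

```bash
python3 - <<'E'
from h import *
y=-40; d=st()[1]-HINGE; print('con',d@CX,d@CY,st()[0]['ft_force'])
go(*[con(-95*np.cos(t)+7*np.sin(t)-11,y,64+14+95*np.sin(t)+7*np.cos(t)) for t in (1,.8,.6,.4,.2,.05)])
E
```

```text
con -46.305263266603866 -40.39816426126198 [ 1.50887275  1.3746842  -0.01476267]
at [557.7 343.  167.6] rot [179.9  -0.5  33.5] j [27. 18. 81. -0. 80. 84.] t 57.725
to [549.  337.7 161.7] rows 1 [-0.341 -0.012  0.194]
to [535.9 329.  151. ] rows 1 [-0.527  0.     0.352]
to [524.9 321.6 137.4] rows 1 [-0.447 -0.     0.45 ]
to [516.3 315.9 121.4] rows 1 [-0.348 -0.001  0.53 ]
to [510.5 312.1 103.7] rows 1 [-0.236 -0.001  0.588]
to [508.2 310.5  89.7] rows 1 [-0.098 -0.001  0.466]
```

Pushing as expected, so I follow the arc down at half speed.

Call:
apply_moves:
  deltas:
    - [-0.17,0,0.1,0,0,0,0]
    - [-0.17,0,0.1,0,0,0,0]
    - [-0.26,0,0.18,0,0,0,0]
    - [-0.26,0,0.18,0,0,0,0]
    - [-0.22,0,0.22,0,0,0,0]
    - [-0.22,0,0.22,0,0,0,0]
    - [-0.17,0,0.26,0,0,0,0]
    - [-0.17,0,0.26,0,0,0,0]

```text
time: 58.72
tool_pos: [515.6, 315.2, 119.4]
tcp_rot: [179.9, -0.2, 33.5]
ft_force: [2.5, 1.6, 0.9]
finger_gap: -0.0
grip_force: 0.9
```

Call:
apply_moves:
  deltas:
    - [-0.12,0,0.29,0,0,0,0]
    - [-0.12,0,0.29,0,0,0,0]
    - [-0.05,0,0.2,0,0,0,0]
    - [-0.05,0,0.15,0,0,0,0]
    - [0,0,0,0,0,0,0]

```text
time: 59.35
tool_pos: [507.0, 309.4, 91.4]
tcp_rot: [179.9, -0.1, 33.5]
ft_force: [-0.9, 0.8, 0.6]
finger_gap: -0.0
grip_force: 0.0
```

Call:
apply_moves:
  deltas:
    - [0,0,0.1,0,0,0,0]
    - [0,0,0.1,0,0,0,0]
    - [0,0,0,0,0,0,0]

```text
time: 59.72
tool_pos: [507.5, 309.7, 85.7]
tcp_rot: [179.9, -0.2, 33.5]
ft_force: [0.7, 0.9, 0.6]
finger_gap: -0.1
grip_force: 0.0
```

Call:
apply_moves:
  deltas:
    - [0,0,0.1,0,0,0,0]
    - [0,0,0,0,0,0,0]

```text
time: 59.98
tool_pos: [507.8, 309.8, 84.9]
tcp_rot: [179.9, -0.2, 33.5]
ft_force: [-7.0, -3.0, 16.6]
finger_gap: 0.1
grip_force: 7.7
```

```bash
python3 - <<'E'
from h import *
s,p,R=st(); d=p-HINGE; print('con',d@CX,d@CY,s['ft_force'].round(1))
a=snapshot('top')[140:280,55:185];b=snapshot('side')[50:180,150:260]
a=cv2.resize(a,None,fx=3,fy=3,interpolation=2);b=cv2.resize(b,None,fx=3.2,fy=3.2,interpolation=2)
o=np.zeros((420,750,3),np.uint8);o[:a.shape[0],:a.shape[1]]=a;o[:b.shape[0],395:395+b.shape[1]]=b;cv2.imwrite('pics/fold.png',o[:,:,::-1])
E
```

```text
con -106.27203370788835 -40.4113850754209 [-7.  -3.  16.6]
```

View pics/fold.png

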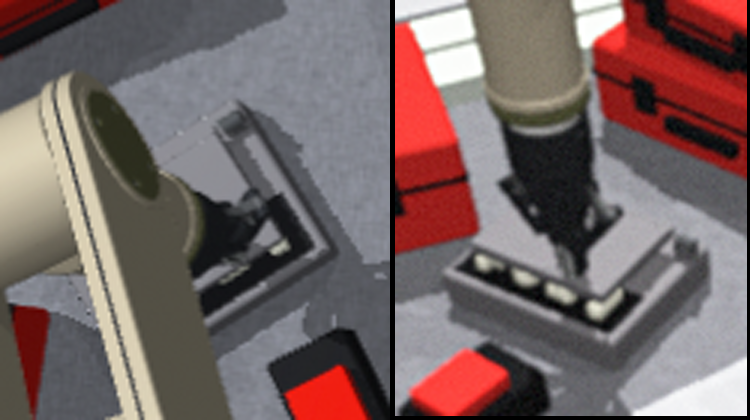

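The display lies flat over the keys and hits a firm stop at tip height 71 mm, which is 64+7. Retract, check once more and hand in.

Call:
apply_moves:
  deltas:
    - [0,0,-0.4,0,0,0,0]
    - [0,0,-1,0,0,0,0]
    - [0,0,-1,0,0,0,0]
    - [0,0,-1,0,0,0,0]
    - [0,0,-1,0,0,0,0]
    - [0,0,-1,0,0,0,0]
    - [0,0,-1,0,0,0,0]
    - [0,0,0,0,0,0,0]

```text
time: 61.08
tool_pos: [508.2, 310.4, 278.8]
tcp_rot: [179.8, -0.6, 33.5]
ft_force: [0.3, 0.8, 0.0]
finger_gap: 0.0
grip_force: 0.0
```

```bash
python3 - <<'E'
from h import *
save('side','final',s=1.3); tins()
E
```

```text
(no output)
```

View pics/final.png

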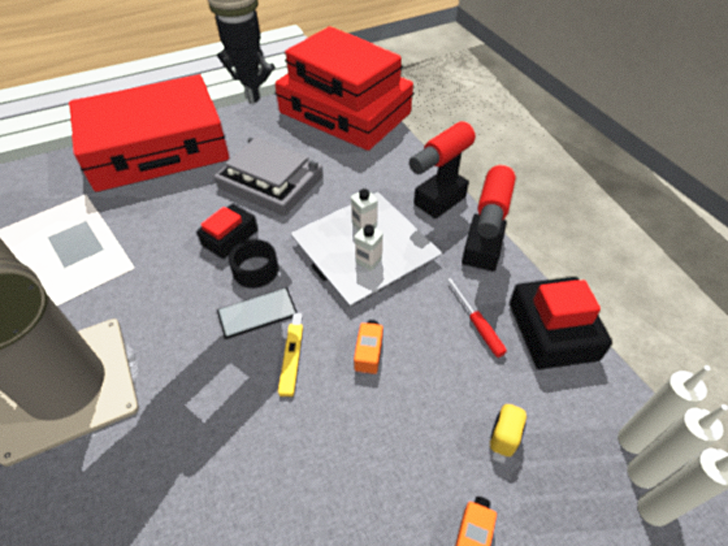

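The display is flat at (270,165), both tins stand on the plate at (363,212) and (368,247), and nothing else has moved.

```bash
python3 -c "
from bench import hand_in
print(hand_in())"
```

```text
the job is handed in; nothing more can be done
None
```

Job handed in at about 61 s: display raised, wake and zero pressed on the empty plate, both white tins (the only two present) stood cap up on it, count and store pressed, and the display folded flat. No verdict was returned.

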